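Load and index a specimen stage

ROBOT

A 6-joint arm with a two-finger parallel gripper is mounted at the origin on the work surface. World frame = base frame: x ahead of the robot, y to its left, z up, the work surface at z = 0. Lengths are in m, angles in rad, forces in N, time in s.
With the tool pointing down it reaches from about 0.375 to 0.975 m from the base axis. Payload 3.8 kg.
Tool frame: the origin (TCP) lies at the very end of the fingers, on their centre line; the grasp point (between the pads) lies 19 mm behind it (tcp_to_grasp is the distance from the TCP to the grasp point, in m); z points along the fingers, y is the direction in which the jaws open and shut (so a half turn about z gives the same grasp; the last joint's range is limited). The gripper opens to 88 mm and grips with 3 to 60 N. Pads are 18 mm wide; open, the fingers measure 123 mm over their backs; the gripper's body (75 mm by 187 mm) begins 45 mm behind the grasp point.
Start: joints at [1.199, 0.264, 1.604, -0, 1.274, -0.037], TCP at [0.222, 0.638, 0.239] pointing down, gripper open.
Joint ranges: [-2.63, 2.63], [-0.94, 2.18], [0.31, 2.57], [-1.31, 4.45], [0, 2.66], [-2.55, 2.55]. Speed limits (rad/s): [2.57, 2.57, 3.14, 3.14, 3.14, 3.14].

INTERFACE

Orientations are given as [roll, pitch, yaw] about the fixed x, y, z axes, in that order (R = Rz(yaw) Ry(pitch) Rx(roll)).
In Python, from rig import * gives the robot as it stands.
- The arm moves only by the tool jog_arm, never from a script. Its argument "deltas" is a list of rows, each a list of 2 entries, a list of its own where there are three numbers: the shift along the tool's x, y, z scaled (see below), then the turn about the tool's z scaled (see below). A call has exactly 5 rows; each row is the pose to reach, as a shift and turn from the pose measured when the call began, along the tool's axes at that moment, turning the shorter way round; what a row does not reach only later rows make up. The controller multiplies each number of a shift by 0.5 m and each number of a turn by pi rad. A row lasts 1/8 s, in which the tool goes at most 62.5 mm and 10.7 degrees, less where a joint would pass 70% of its speed; a pose out of reach is approached as far as the arm can. A call with a number of a shift or a turn outside -1 to 1 is refused whole. A call with a gripper value outside its range is refused whole. "fingers" is the opening, from -1 (shut) to 1 (fully open), set as the call begins (left out, the last holds). The fingers move at their own pace and stop on an object; "grip_force" is the grip in N (left out, the last holds). Time passes only in rows, so rows that repeat a pose let the fingers close, or fill a call up. It gives the time, the measured TCP pose, the force and the opening at its end, in the units of the state.
- state(): the state, without advancing time (a new reading comes with each control period).
- read_camera(name): name is "scene" or "top"; returns the picture (420x560x3 uint8, red, green, blue); there is no depth.
- camera_model(name): a dict with "K" (3x3 intrinsics, pixels), "dist_coeffs" ([k1, k2, p1, p2, k3] as OpenCV has them; the pictures are not rectified), "origin" and "rotation" of the camera in the world. Camera axes: x right, y down, z forward; pixel columns grow to the right and rows downward; lengths in m; the calibration is good to about 2 mm. A picture is of the moment at which its call begins. camera_model takes no time and is no camera call.
- hand_in(): hands the job in, once; it reports no verdict.
The state is a dict: "time": time; "joint_positions": joint angles; "dq": joint speeds; "joint_efforts": joint torques, N m; "eef_pos": TCP position; "eef_rot": TCP orientation; "ft_force": force on the tool from outside, world axes, zero at the start; "wrist_torque": the same for the moment, N m; "gripper_width": finger opening in m.
Only numpy, scipy, OpenCV 4.12 (cv2) and the standard library are available. Lean on these libraries where they do the work, as an engineer would, in place of code of your own. Each camera call takes 0.05 s, during which the arm holds its last target.

TASK

Get the specimen stage ready for viewing: take every black dust cap off its ball and leave it in the steel tray, and set each specimen carrier standing on the bench fully home on a ball of its own, latch lever pointing outward from the middle of the stage, pressing that lever right down. Once all are loaded and latched with the stage still locked at its start notch, lift the sprung plunger, swing the stage a quarter turn anticlockwise (seen from above) to the viewing notch and let the plunger drop home. Do not disturb the jar, the brass block or the vial.

Things in the scene. Friction and masses are not known exactly. Their poses are not given: they have to be found in the camera images.
- stage_axis (a point): Turning axis of the fixed indexing stage, 36 mm above the bench, level with its plate's top. Round grey base 276 mm across; raised steel index ring (radius 111-133 mm, top 22 mm up) with two 11 mm notches; on it an aluminium plate 208 mm across. Yaw is the base's: start notch at -x, viewing notch at -y, a fixed level scope (top 103 mm up) at +x beyond 150 mm.
- index_plate (a joint): Turn of the stage plate, rad, growing anticlockwise seen from above. 0: plunger at the start notch; 1.571: at the viewing notch. Free play about 0.02 with the plunger in a notch; turns from -0.3 to 1.9, lightly dragging (0.5 N at the knob); stays where it is left.
- plunger (a joint): Lift of the sprung index plunger, m. 0: pin home, 8 mm deep in a notch; free at 0.009 and more; stop at 0.015. Spring pushes down with 3 N at 0, 5 N at the top. Let go between notches the pin rides on the ring at about 0.008; its round end finds the notch when within about 3 mm.
- plunger_knob (a point): Middle of the black plunger knob, on its upright axis: 28 mm across, from 10 mm below to 15 mm above this point. Stands on a tab at the plate's rim, 122 mm from the stage axis, this point 70 mm above the bench when home; goes round with the plate. A 22 mm steel bush ends 16 mm below it. Grip, lift and carry it round.
- tray: Loose shallow rectangular steel tray, 110 mm (its x) by 130 mm (its y), 22 mm high, 3 mm walls and floor; origin at the centre of its underside.
- ball1 (a point): Centre of steel ball 1 of three on the stage plate, 22 mm in diameter on a 12 mm neck, centre 54 mm above the bench, 50 mm from the stage axis; goes round with the plate. Seen from above, balls 1, 2, 3 stand a quarter, a half and three quarters of a turn anticlockwise from the plunger.
- ball2 (a point): Centre of steel ball 2 of three on the stage plate, 22 mm in diameter on a 12 mm neck, centre 54 mm above the bench, 50 mm from the stage axis; goes round with the plate. Seen from above, balls 1, 2, 3 stand a quarter, a half and three quarters of a turn anticlockwise from the plunger.
- ball3 (a point): Centre of steel ball 3 of three on the stage plate, 22 mm in diameter on a 12 mm neck, centre 54 mm above the bench, 50 mm from the stage axis; goes round with the plate. Seen from above, balls 1, 2, 3 stand a quarter, a half and three quarters of a turn anticlockwise from the plunger.
- carrier1: Specimen carrier 1 (may be absent): an upright aluminium block 36 by 36 mm and 36 mm high with a socket 25 mm square, 31 mm deep, open below; a reddish pointed stone on top, 57 mm in all. 6 mm foot, 34 mm wide, reaches 50 mm to +x under the lever, 26 mm to -x. Origin: centre of the socket's underside, z up, +x to the lever. 0.24 kg. Home, it lies flat on the plate. Grip across its y sides.
- lever1 (a joint): Latch lever of carrier 1, rad (None if absent): 0 raised (about 50 degrees up), 0.9 pressed right down, level. It is stiff (1 to 1.5 N near its tip) and stays where it is left. Its hidden hook swings under the ball: it goes right down only when the carrier is home, and then locks it on. It starts between 0 and 0.15.
- lever1_tip (a point): Tip of latch lever 1, in mid-thickness of the 14 mm wide, 5 mm thick steel lever: raised, 43 mm from the carrier's origin towards +x and 47 mm above its underside; right down, 56 mm out and 20 mm up (top face 22.5 mm up). Hinge pin 22 mm out, 20 mm up.
- cap1: Black plastic dust cap 1 (may be absent), a round cup turned over ball 1, 32 mm across, 35 mm high, inside 25 mm wide and 31 mm deep; stands on the plate. Origin at the centre of its open underside, z up. 30 g.
- carrier2: Specimen carrier 2 (may be absent): an upright aluminium block 36 by 36 mm and 36 mm high with a socket 25 mm square, 31 mm deep, open below; a grey flat-topped stone on top, 57 mm in all. 6 mm foot, 34 mm wide, reaches 50 mm to +x under the lever, 26 mm to -x. Origin: centre of the socket's underside, z up, +x to the lever. 0.24 kg. Home, it lies flat on the plate. Grip across its y sides.
- lever2 (a joint): Latch lever of carrier 2, rad (None if absent): 0 raised (about 50 degrees up), 0.9 pressed right down, level. It is stiff (1 to 1.5 N near its tip) and stays where it is left. Its hidden hook swings under the ball: it goes right down only when the carrier is home, and then locks it on. It starts between 0 and 0.15.
- lever2_tip (a point): Tip of latch lever 2, in mid-thickness of the 14 mm wide, 5 mm thick steel lever: raised, 43 mm from the carrier's origin towards +x and 47 mm above its underside; right down, 56 mm out and 20 mm up (top face 22.5 mm up). Hinge pin 22 mm out, 20 mm up.
- cap2: Black plastic dust cap 2 (may be absent), a round cup turned over ball 2, 32 mm across, 35 mm high, inside 25 mm wide and 31 mm deep; stands on the plate. Origin at the centre of its open underside, z up. 30 g.
- carrier3: Specimen carrier 3 (may be absent): an upright aluminium block 36 by 36 mm and 36 mm high with a socket 25 mm square, 31 mm deep, open below; a short dark wood disc on top, 57 mm in all. 6 mm foot, 34 mm wide, reaches 50 mm to +x under the lever, 26 mm to -x. Origin: centre of the socket's underside, z up, +x to the lever. 0.24 kg. Home, it lies flat on the plate. Grip across its y sides.
- lever3 (a joint): Latch lever of carrier 3, rad (None if absent): 0 raised (about 50 degrees up), 0.9 pressed right down, level. It is stiff (1 to 1.5 N near its tip) and stays where it is left. Its hidden hook swings under the ball: it goes right down only when the carrier is home, and then locks it on. It starts between 0 and 0.15.
- lever3_tip (a point): Tip of latch lever 3, in mid-thickness of the 14 mm wide, 5 mm thick steel lever: raised, 43 mm from the carrier's origin towards +x and 47 mm above its underside; right down, 56 mm out and 20 mm up (top face 22.5 mm up). Hinge pin 22 mm out, 20 mm up.
- cap3: Black plastic dust cap 3 (may be absent), a round cup turned over ball 3, 32 mm across, 35 mm high, inside 25 mm wide and 31 mm deep; stands on the plate. Origin at the centre of its open underside, z up. 30 g.
- jar: Amber specimen jar with lid, 40 mm across and 60 mm high, loose, standing on the bench, not part of the job: leave it alone. Origin at the centre of its underside.
- weight_block: Brass block of 30 mm, loose, standing on the bench, not part of the job: leave it alone. Origin at the centre of its underside.
- vial: Glass vial 24 mm across and 50 mm high, loose, standing on the bench, not part of the job: leave it alone. Origin at the centre of its underside.
Mind the look-alikes: they are no part of the job. What is shaped like the carrier1 but green is not meant. What is shaped like the carrier2 but red is not meant.

How it is judged:
By the outcome, as a careful person would: the job done as asked, in the order asked, and still so for the second after the job is handed in, with the robot touching nothing.
Of carrier1, carrier2, carrier3 only 2 to 3 are there at a start; the rules pass over those that are not, and their reading is None.
Of cap1, cap2, cap3 only 2 to 3 are there at a start; the rules pass over those that are not, and their reading is None.
At some moment in a run one of tray may be knocked a few centimetres aside while the robot is not near it.
Once in a run the grip may slacken for a moment while it holds something.
It also fails if it takes over 210 s, if anything falls off the work surface, if the arm or the gripper's body presses on something with over 40 N, if the wrist force passes 120 N, or if a joint passes its speed limit or range.

## Working session

There is one attempt and no reset: what is moved stays moved. The work goes in short steps, Python scripts to look and compute and a tool call to move; the robot and the scene stay as the last step left them, time stands still between calls to the robot, and variables do not carry over. Pictures are saved under pics/ and viewed, and the job is handed in when it is done.

Besides the shell and the picture viewer there is one more tool, called after ">>>" as name([rows], argument=value, ...), one row to a line, values as JSON. jog_arm: Moves the arm, as the interface text tells. Shifts and turns lie within -1 to 1; 1 stands for 0.5 m of shift or pi rad of turn. Its arguments: {"type":"object","properties":{"deltas":{"type":"array"},"fingers":{"type":"number"},"grip_force":{"type":"number"}},"required":["deltas"]}

```bash
mkdir -p pics; ls; python3 - <<'E'
from rig import *
import cv2
s=state();print(s)
for n in("scene","top"):
    im=read_camera(n);cv2.imwrite(f"pics/{n}0.png",im[:,:,::-1]);print(n,camera_model(n))
E
```

```text
pics
{'time': 0.0, 'joint_positions': array([ 1.19912135e+00,  2.64727749e-01,  1.60534780e+00, -3.95035977e-05,
        1.27372954e+00, -3.68927124e-02]), 'dq': array([ 0.00088788, -0.0024691 , -0.00061292,  0.00020471,  0.00180267,
       -0.00100228]), 'joint_efforts': array([ 3.09053676e-04, -5.02105093e+01, -3.56874025e+01,  7.26460596e-02,
        2.94265256e-02, -1.99428437e-04]), 'eef_pos': array([0.22153117, 0.63685899, 0.2374193 ]), 'eef_rot': array([-3.13938033e+00, -4.38822774e-05,  2.80682195e+00]), 'ft_force': array([-0.49692257, -0.96354925, -0.05287913]), 'wrist_torque': array([0.06172679, 0.01713448, 0.00793621]), 'gripper_width': 0.08783713487230513}
scene {'K': array([[437.29222141,   0.        , 282.77249995],
       [  0.        , 437.29222141, 208.21165245],
       [  0.        ,   0.        ,   1.        ]]), 'dist_coeffs': array([-0.09767893,  0.        ,  0.        ,  0.        ,  0.        ]), 'origin': array([0.93174094, 0.44098438, 0.96291002]), 'rotation': array([-2.51977957,  0.01308859,  2.48053769])}
top {'K': array([[428.06290264,   0.        , 277.39526229],
       [  0.        , 428.06290264, 208.78958772],
       [  0.        ,   0.        ,   1.        ]]), 'dist_coeffs': array([-0.08827081,  0.        ,  0.        ,  0.        ,  0.        ]), 'origin': array([ 0.45270656, -0.06365565,  1.1923855 ]), 'rotation': array([-3.039492  , -0.00743341, -1.57079863])}
```

View pics/scene0.png

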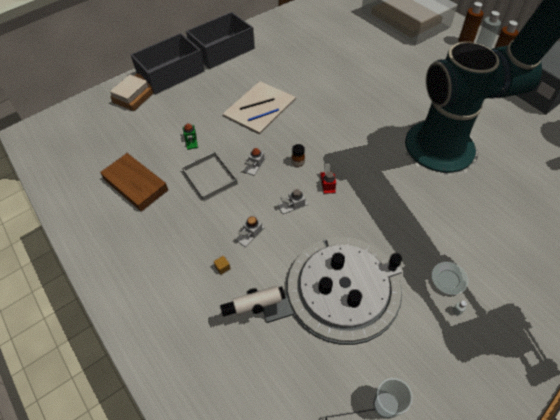

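View pics/top0.png

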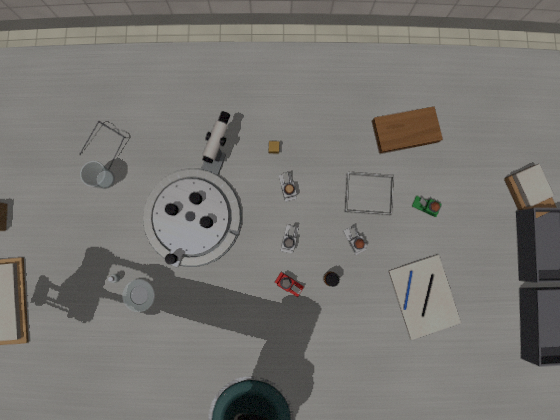

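```bash
cat > h.py <<'E'
from rig import *
import numpy as np, cv2
from scipy.spatial.transform import Rotation as R
def cam(n):
    m=camera_model(n);return m['K'],m['dist_coeffs'],np.array(m['origin']),R.from_euler('xyz',m['rotation']).as_matrix()
def px2w(n,px,z):
    K,D,o,Rm=cam(n);p=cv2.undistortPoints(np.array(px,float).reshape(-1,1,2),K,D).reshape(-1,2)
    d=np.c_[p,np.ones(len(p))]@Rm.T
    return o+d*((z-o[2])/d[:,2])[:,None]
def w2px(n,P):
    K,D,o,Rm=cam(n);P=np.atleast_2d(P).astype(float)
    return cv2.projectPoints((P-o)@Rm,np.zeros(3),np.zeros(3),K,D)[0].reshape(-1,2)
def crop(n,x0,y0,w,h,s,out,im=None):
    if im is None: im=read_camera(n)[:,:,::-1]
    c=cv2.resize(im[y0:y0+h,x0:x0+w],None,fx=s,fy=s,interpolation=cv2.INTER_CUBIC)
    cv2.imwrite(out,c)
E
python3 - <<'E'
from h import *
im=cv2.imread('pics/top0.png')
crop('top',135,100,120,120,5,'x',im) if 0 else None
crop('top',130,160,130,110,6,'pics/c1.png',im)
crop('top',260,160,130,140,4,'pics/c2.png',im)
im=cv2.imread('pics/scene0.png')
crop('scene',170,130,190,150,4,'pics/c3.png',im)
crop('scene',210,225,210,120,3.8,'pics/c4.png',im)
E
```

```text
(no output)
```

View pics/c1.png

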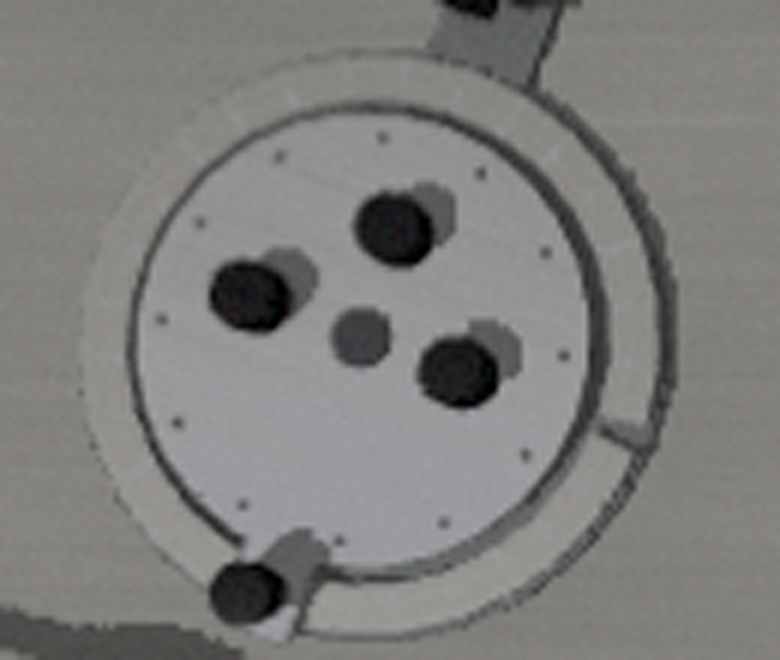

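View pics/c2.png

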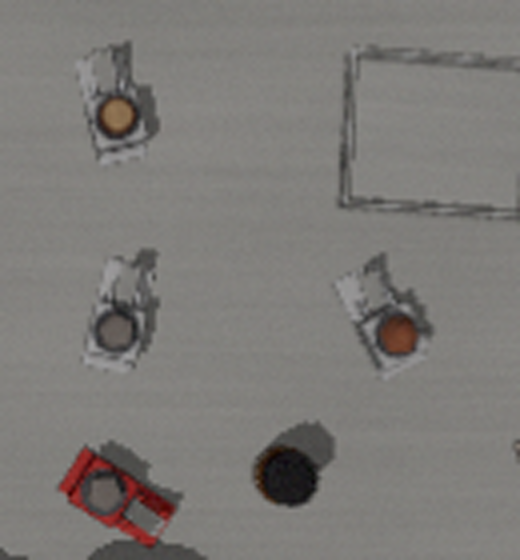

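View pics/c3.png

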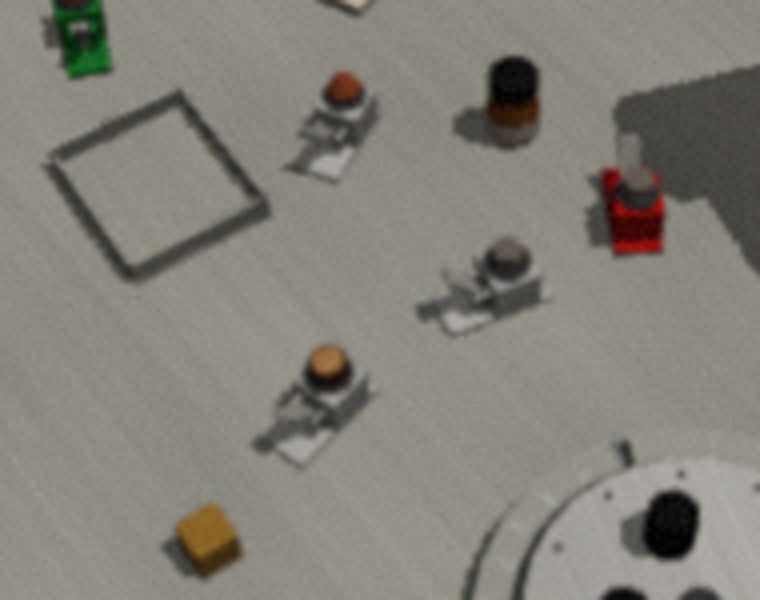

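View pics/c4.png

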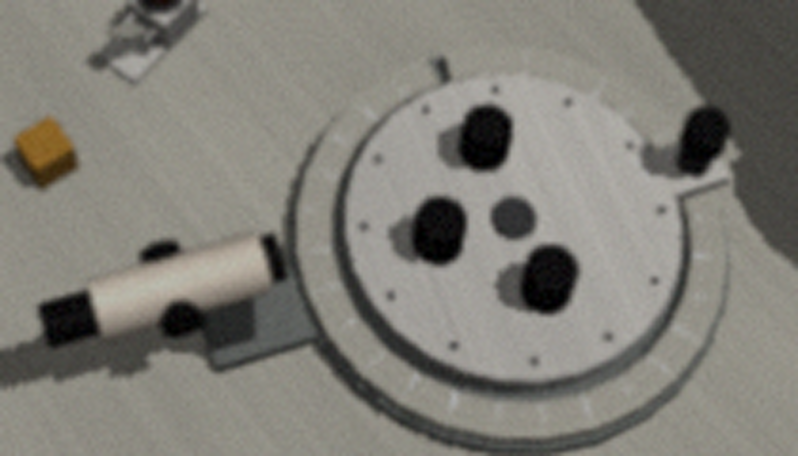

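```bash
python3 - <<'E'
from h import *
for n,(x0,y0,w,h) in {'top':(130,160,130,115),'scene':(280,230,130,100)}.items():
    im=cv2.imread(f'pics/{n}0.png')[y0:y0+h,x0:x0+w]
    g=im.max(2); m=(g<45).astype(np.uint8)
    k,l,st,c=cv2.connectedComponentsWithStats(m)
    for i in range(1,k):
        if st[i,4]>30: print(n,st[i,4],c[i]+[x0,y0], px2w(n,c[i]+[x0,y0],.0535)[0].round(4))
K=px2w('top',[[130+361/6,160+337/6]],.036);print(K)
K=px2w('scene',[[210+513/3.8,225+218/3.8]],.036);print(K)
print(px2w('top',[[130+625/6,160+437/6]],.022), px2w('scene',[[210+440/3.8,225+68/3.8]],.022))
# carriers: stone centres at z~.05
for nm,t,s in [('c1',(260+398/4,160+334/4),(170+344/4,130+90/4)),('c2',(260+117/4,160+329/4),(170+509/4,130+258/4)),('c3',(260+118/4,160+115/4),(170+329/4,130+367/4))]:
    print(nm,px2w('top',[t],.05)[0],px2w('scene',[s],.05)[0])
E
```

```text
top 112 [195.57142857 197.9375    ] [0.5985 0.1477 0.0535]
top 117 [171.45299145 209.09401709] [0.5684 0.2122 0.0535]
top 111 [206.34234234 221.86486486] [0.5342 0.1176 0.0535]
top 83 [171.09638554 257.78313253] [0.4384 0.2102 0.0535]
scene 169 [337.15384615 260.8816568 ] [0.5343 0.1194 0.0535]
scene 163 [394.42944785 261.17791411] [0.4288 0.2047 0.0535]
scene 175 [324.94285714 285.42857143] [0.5985 0.1495 0.0535]
scene 36 [282.11111111 292.83333333] [0.6862 0.1035 0.0535]
scene 188 [353.68617021 298.18085106] [0.5687 0.2134 0.0535]
[[0.5508624  0.16473952 0.036     ]]
[[0.55034721 0.16711905 0.036     ]]
[[0.50645529 0.0458329  0.022     ]] [[0.50861845 0.05244996 0.022     ]]
c1 [ 0.47659559 -0.29175992  0.05      ] [ 0.47963226 -0.28342184  0.05      ]
c2 [ 0.4801868  -0.10372503  0.05      ] [ 0.48246371 -0.09416007  0.05      ]
c3 [ 0.62410949 -0.10479536  0.05      ] [ 0.62541384 -0.09746271  0.05      ]
```

```bash
cat >> h.py <<'E'
from scipy.optimize import least_squares
def tri(obs):
    r=least_squares(lambda P:np.concatenate([w2px(n,P)[0]-p for n,p in obs]),[.5,0,.04]);return r.x,np.abs(r.fun).max()
def d(x,y,z,yaw_deg):
    s=state();p=s['eef_pos'];M=R.from_euler('xyz',s['eef_rot']).as_matrix()
    v=M.T@(np.array([x,y,z])-p)/.5
    y0=np.degrees(s['eef_rot'][2]);t=-((yaw_deg-y0+180)%360-180)/180
    print('delta',v.round(4).tolist(),'turn',round(t,4),'| now',p.round(4),'yaw',round(y0,2),'rp',s['eef_rot'][:2].round(3),'F',s['ft_force'].round(1),'w',round(s['gripper_width'],4),'t',round(s['time'],2))
def carr_pts(x,y,yaw,z=0,lev=.07):
    c,s=np.cos(yaw),np.sin(yaw)
    L=[]
    def loop(p): L.append(np.array([[x+c*a-s*b,y+s*a+c*b,z+h] for a,b,h in p]))
    for h in(.036,): loop([(-.018,-.018,h),(.018,-.018,h),(.018,.018,h),(-.018,.018,h)])
    loop([(-.026,-.017,.006),(.05,-.017,.006),(.05,.017,.006),(-.026,.017,.006)])
    return L
def overlay(n,im,loops,col=(0,0,255),s=6,x0=0,y0=0,w=100,h=100,out='x.png'):
    c=cv2.resize(im[y0:y0+h,x0:x0+w],None,fx=s,fy=s,interpolation=cv2.INTER_CUBIC)
    for P in loops:
        q=((w2px(n,P)-[x0,y0]+.5)*s-.5)
        cv2.polylines(c,[np.round(q).astype(int)],True,col,1)
    cv2.imwrite(out,c)
E
python3 - <<'E'
from h import *
for nm,t,s in [('c1',(260+398/4,160+334/4),(170+344/4,130+90/4)),('c2',(260+117/4,160+329/4),(170+509/4,130+258/4)),('c3',(260+118/4,160+115/4),(170+329/4,130+367/4))]:
    print(nm,tri([('top',t),('scene',s)]))
top=cv2.imread('pics/top0.png');sc=cv2.imread('pics/scene0.png')
# foot-edge initial guess
G={'c1':(.478,-.286,38),'c2':(.481,-.098,-15),'c3':(.624,-.099,15)}
L=[l for g in G.values() for l in carr_pts(g[0],g[1],np.radians(g[2]))]
overlay('top',top,L,s=6,x0=270,y0=165,w=120,h=95,out='pics/o1.png')
overlay('scene',sc,L,s=6,x0=230,y0=140,w=90,h=110,out='pics/o2.png')
E
```

```text
c1 (array([ 0.47569106, -0.29282007,  0.03974119]), np.float64(0.5781520470549708))
c2 (array([ 0.47865135, -0.10244134,  0.03875878]), np.float64(0.9030849523376219))
c3 (array([ 0.62381722, -0.10376724,  0.04151496]), np.float64(0.6972406592971083))
```

View pics/o1.png

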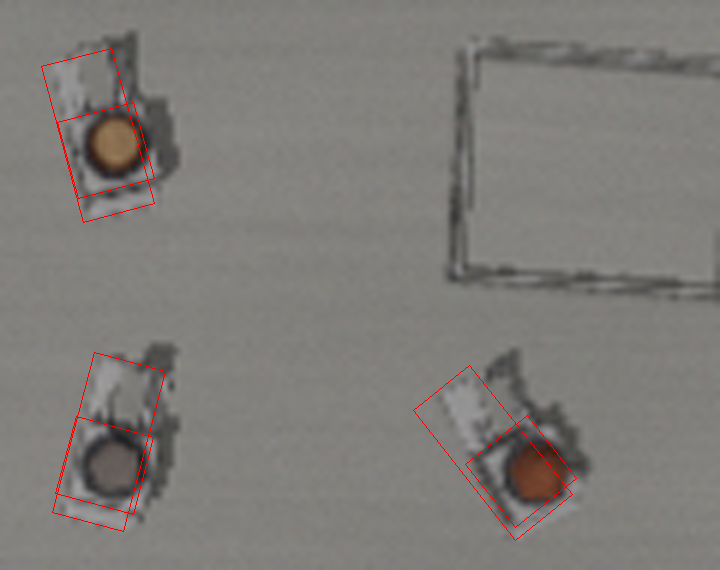

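View pics/o2.png

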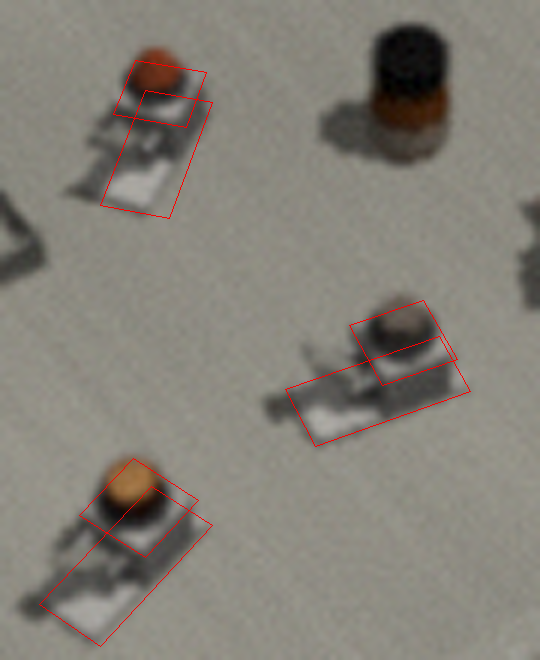

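```bash
python3 - <<'E'
from h import *
top=cv2.imread('pics/top0.png');sc=cv2.imread('pics/scene0.png')
def z(im,x0,y0,w=26,h=26,s=14):
    c=cv2.resize(im[y0:y0+h,x0:x0+w],None,fx=s,fy=s,interpolation=cv2.INTER_LINEAR)
    c=cv2.convertScaleAbs(c,alpha=1.4,beta=-40)
    for i in range(0,w,5): cv2.putText(c,str(x0+i),(i*s,10),0,.35,(0,255,255),1);cv2.line(c,(int((i+.5)*s),0),(int((i+.5)*s),4),(0,255,255),1)
    for i in range(0,h,5): cv2.putText(c,str(y0+i),(0,int((i+.5)*s)),0,.35,(0,255,255),1)
    return c
cv2.imwrite('pics/z1.png',np.hstack([z(top,340,222),z(sc,240,145,28,26)]))
cv2.imwrite('pics/z2.png',np.hstack([z(top,275,220),z(sc,272,185,36,26)][:2])[:,:800])
cv2.imwrite('pics/z3.png',np.hstack([z(top,273,168,26,28),z(sc,232,212,30,28)])[:,:800])
E
```

```text
(no output)
```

View pics/z1.png

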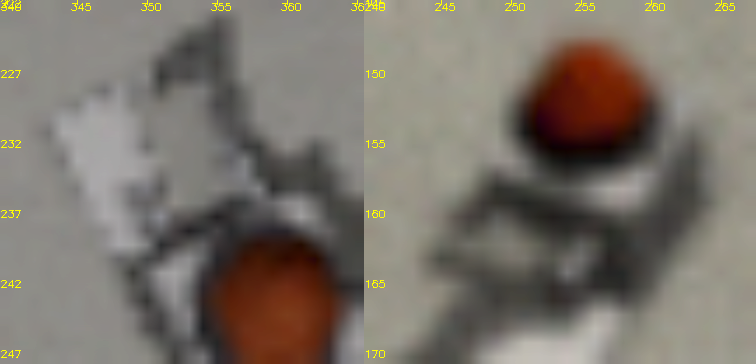

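View pics/z2.png

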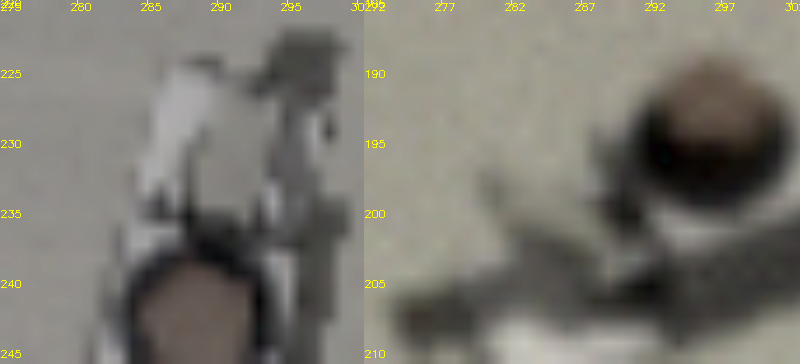

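View pics/z3.png

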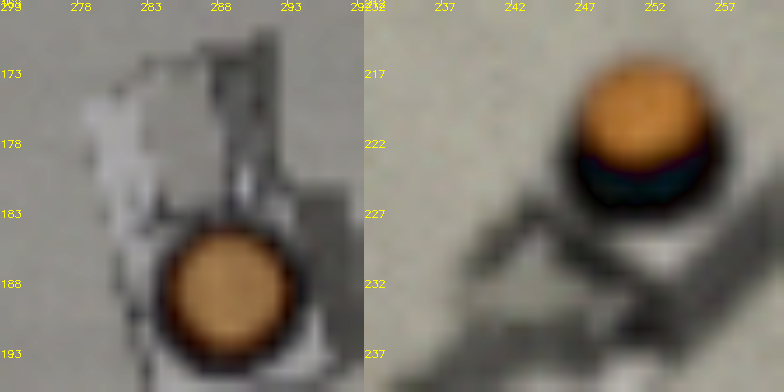

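```bash
cat > ov.py <<'E'
from h import *
top=cv2.imread('pics/top0.png');sc=cv2.imread('pics/scene0.png')
G={'c1':(.4765,-.290,31),'c2':(.480,-.102,-13),'c3':(.6235,-.103,13)}
import sys
a=sys.argv[1]
L={k:carr_pts(g[0],g[1],np.radians(g[2])) for k,g in G.items()}
i=0
rows=[]
for k,(tx,ty),(sx,sy) in [('c1',(338,220),(238,142)),('c2',(273,218),(272,182)),('c3',(272,166),(230,210))]:
    overlay('top',top,L[k],s=8,x0=tx,y0=ty,w=32,h=32,out='/tmp/a.png')
    overlay('scene',sc,L[k],s=8,x0=sx,y0=sy,w=38,h=32,out='/tmp/b.png')
    rows.append(np.hstack([cv2.imread('/tmp/a.png'),cv2.imread('/tmp/b.png')]))
cv2.imwrite(a,np.vstack(rows))
E
python3 ov.py pics/ov1.png; python3 - <<'E'
import cv2;print(cv2.imread('pics/ov1.png').shape)
E
```

```text
(768, 560, 3)
```

View pics/ov1.png

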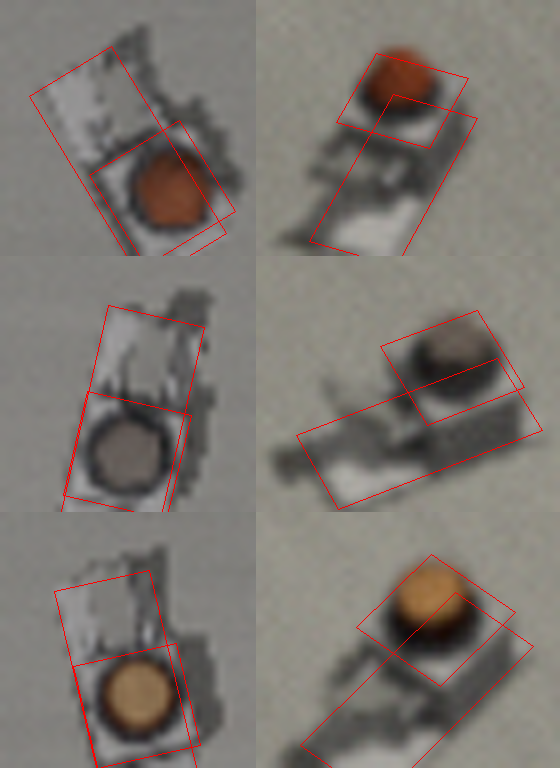

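```bash
python3 - <<'E'
from h import *
q=px2w('top',[(346.7,171.5),(344.5,212),(391,214.5),(393.5,174.5)],.022);print(q.round(4),q.mean(0).round(4))
for a,b in((0,1),(1,2),(2,3),(3,0)):print(np.linalg.norm(q[a]-q[b]),np.degrees(np.arctan2(*(q[b]-q[a])[[1,0]])))
d(.555,.165,.16,90)
E
```

```text
[[ 0.6772 -0.2654  0.022 ]
 [ 0.5639 -0.2573  0.022 ]
 [ 0.557  -0.3868  0.022 ]
 [ 0.6693 -0.3971  0.022 ]] [ 0.6168 -0.3266  0.022 ]
0.1135884533664396 175.908435350597
0.12969403143257896 -93.04794741145173
0.11278736396674269 -5.261685697934648
0.131984710060828 86.57592793115937
delta [-0.94, -0.6721, 0.1563] turn 0.3934 | now [0.2215 0.6369 0.2375] yaw 160.82 rp [-3.14 -0.  ] F [-0.3 -0.  -0.3] w 0.088 t 0.1
```

```bash
python3 - <<'E'
from h import *
d(.5685,.213,.2,86)
E
```

```text
delta [-0.934, -0.5727, 0.0761] turn 0.4157 | now [0.2215 0.6369 0.2375] yaw 160.82 rp [-3.14 -0.  ] F [-0.3 -0.  -0.3] w 0.088 t 0.1
```

>>> jog_arm([
  [[-0.1, -0.06, 0], 0.05],
  [[-0.2, -0.12, 0], 0.1],
  [[-0.3, -0.18, 0], 0.15],
  [[-0.4, -0.245, 0], 0.2],
  [[-0.5, -0.306, 0], 0.25],
], fingers=0.3, grip_force=15)

```text
time: 0.72
eef_pos: [0.4081, 0.4085, 0.2374]
eef_rot: [-3.14, 0.002, 2.017]
ft_force: [-0.1, 0.4, 0.5]
gripper_width: 0.0573
```

```bash
python3 - <<'E'
from h import *
d(.5685,.213,.14,86)
E
```

```text
delta [-0.4907, 0.1214, 0.1953] turn 0.1641 | now [0.4081 0.4085 0.2374] yaw 115.54 rp [-3.14e+00  2.00e-03] F [-0.1  0.4  0.5] w 0.0573 t 0.72
```

>>> jog_arm([
  [[-0.12, 0.03, 0.02], 0.05],
  [[-0.24, 0.06, 0.05], 0.1],
  [[-0.36, 0.09, 0.1], 0.164],
  [[-0.491, 0.121, 0.195], 0.164],
  [[-0.491, 0.121, 0.195], 0.164],
])

```text
time: 1.35
eef_pos: [0.5681, 0.21, 0.1373]
eef_rot: [-3.137, 0.004, 1.499]
ft_force: [-1.1, 0.3, -0.4]
gripper_width: 0.0571
```

```bash
python3 - <<'E'
from h import *
d(.5685,.213,.044,86)
top=read_camera('top')[:,:,::-1];crop('top',130,150,130,125,5,'pics/t1.png',top)
E
```

```text
delta [0.0069, 0.0013, 0.1866] turn -0.0008 | now [0.5681 0.21   0.1373] yaw 85.86 rp [-3.137  0.004] F [-1.1  0.3 -0.4] w 0.0571 t 1.35
```

View pics/t1.png

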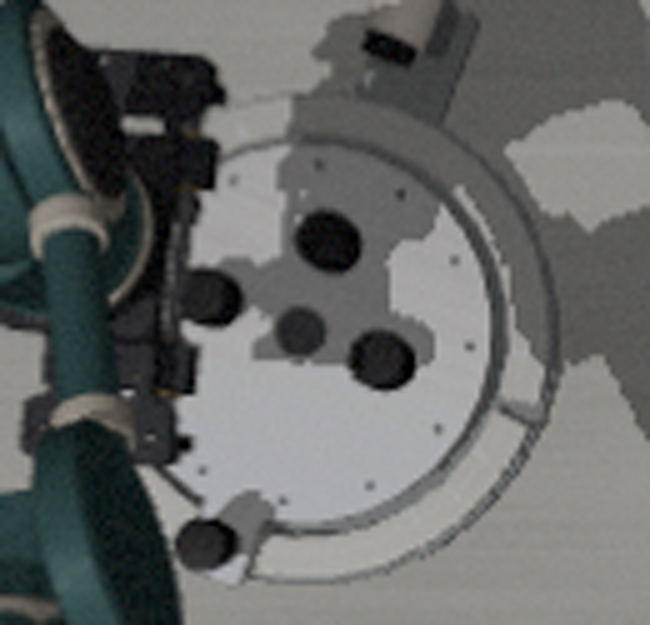

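>>> jog_arm([
  [[0.007, 0.001, 0.06], 0],
  [[0.007, 0.001, 0.12], 0],
  [[0.007, 0.001, 0.18], 0],
  [[0.007, 0.001, 0.186], 0],
  [[0.007, 0.001, 0.186], 0],
])

```text
time: 2.02
eef_pos: [0.5689, 0.2128, 0.044]
eef_rot: [-3.137, 0.005, 1.5]
ft_force: [0.1, 0.7, 0.6]
gripper_width: 0.0573
```

>>> jog_arm([
  [[0, 0, 0], 0],
  [[0, 0, 0], 0],
  [[0, 0, 0], 0],
  [[0, 0, 0], 0],
  [[0, 0, 0], 0],
], fingers=-1, grip_force=12)

```text
time: 2.65
eef_pos: [0.5697, 0.2131, 0.0451]
eef_rot: [-3.139, 0.004, 1.499]
ft_force: [-0.9, 0.4, 6.1]
gripper_width: 0.0329
```

```bash
python3 - <<'E'
from h import *
d(.5685,.213,.11,86)
E
```

```text
delta [-0.0009, -0.0027, -0.1297] turn -0.0005 | now [0.5697 0.2131 0.0451] yaw 85.91 rp [-3.139  0.004] F [-0.9  0.4  6.1] w 0.0329 t 2.65
```

>>> jog_arm([
  [[0, 0, -0.05], 0],
  [[0, 0, -0.12], 0],
  [[0, 0, -0.24], 0],
  [[0, 0, -0.25], 0],
  [[0, 0, -0.25], 0],
])

```text
time: 3.28
eef_pos: [0.5702, 0.2135, 0.1703]
eef_rot: [-3.139, 0.004, 1.499]
ft_force: [-0.1, -0.1, -1.3]
gripper_width: 0.0328
```

```bash
python3 - <<'E'
from h import *
# tray slots
c=np.array([.617,-.3265]);u=np.array([np.cos(np.radians(86)),np.sin(np.radians(86))])
for k in(-.037,0,.037): print((c+k*u).round(4))
d(*(c+.037*u),.13,86)
E
```

```text
[ 0.6144 -0.3634]
[ 0.617  -0.3265]
[ 0.6196 -0.2896]
delta [-0.9963, 0.1706, 0.0843] turn -0.0005 | now [0.5702 0.2135 0.1703] yaw 85.9 rp [-3.139  0.004] F [-0.1 -0.1 -1.3] w 0.0328 t 3.27
```

>>> jog_arm([
  [[-0.12, 0.02, 0], 0],
  [[-0.24, 0.035, 0], 0],
  [[-0.36, 0.05, 0], 0],
  [[-0.48, 0.07, 0], 0],
  [[-0.6, 0.09, 0], 0],
])

```text
time: 3.9
eef_pos: [0.5917, -0.0905, 0.1685]
eef_rot: [-3.135, 0.003, 1.499]
ft_force: [0.8, 0.2, 0.2]
gripper_width: 0.0327
```

```bash
python3 - <<'E'
from h import *
d(.6144,-.3634,.13,86)
E
```

```text
delta [-0.5409, 0.0847, 0.0782] turn -0.0005 | now [ 0.5917 -0.0905  0.1685] yaw 85.91 rp [-3.135e+00  3.000e-03] F [0.8 0.2 0.2] w 0.0327 t 3.9
```

>>> jog_arm([
  [[-0.12, 0.02, 0], 0],
  [[-0.24, 0.035, 0.02], 0],
  [[-0.36, 0.055, 0.04], 0],
  [[-0.48, 0.075, 0.07], 0],
  [[-0.541, 0.085, 0.078], 0],
])

```text
time: 4.53
eef_pos: [0.6117, -0.3655, 0.1249]
eef_rot: [-3.128, 0.001, 1.497]
ft_force: [-0.7, -0.1, 0.2]
gripper_width: 0.0328
```

```bash
python3 - <<'E'
from h import *
top=read_camera('top')[:,:,::-1];crop('top',320,150,110,90,6,'pics/t2.png',top)
d(.6144,-.3634,.015,86)
E
```

```text
delta [0.0114, 0.007, 0.2196] turn -0.0016 | now [ 0.6119 -0.3686  0.1249] yaw 85.71 rp [-3.129e+00  3.000e-03] F [ 0.8 -2.1 -0.5] w 0.0325 t 4.58
```

View pics/t2.png

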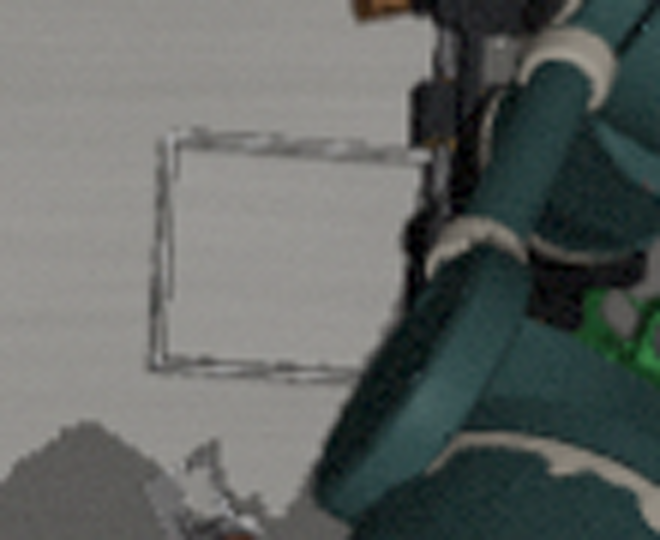

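>>> jog_arm([
  [[0.011, 0.007, 0.05], 0],
  [[0.011, 0.007, 0.12], 0],
  [[0.011, 0.007, 0.18], 0],
  [[0.011, 0.007, 0.215], 0],
  [[0.011, 0.007, 0.22], 0],
])

```text
time: 5.2
eef_pos: [0.6131, -0.3625, 0.0125]
eef_rot: [-3.126, 0.001, 1.496]
ft_force: [0.6, 0.1, 0.1]
gripper_width: 0.0326
```

>>> jog_arm([
  [[0, 0, 0], 0],
  [[0, 0, 0], 0],
  [[0, 0, 0], 0],
  [[0, 0, -0.06], 0],
  [[0, 0, -0.15], 0],
], fingers=0.1)

```text
time: 5.82
eef_pos: [0.613, -0.3617, 0.0866]
eef_rot: [-3.123, -0.0, 1.496]
ft_force: [0.3, -0.2, 0.4]
gripper_width: 0.049
```

```bash
python3 - <<'E'
from h import *
d(.5985,.1485,.17,86)
E
```

```text
delta [1.0154, -0.1081, -0.1645] turn -0.0016 | now [ 0.613  -0.3617  0.0866] yaw 85.72 rp [-3.123 -0.   ] F [ 0.3 -0.2  0.4] w 0.049 t 5.83
```

>>> jog_arm([
  [[0.1, -0.01, -0.1], 0],
  [[0.21, -0.02, -0.165], 0],
  [[0.33, -0.035, -0.165], 0],
  [[0.45, -0.05, -0.165], 0],
  [[0.57, -0.06, -0.165], 0],
], fingers=0.2)

```text
time: 6.45
eef_pos: [0.6059, -0.0757, 0.1711]
eef_rot: [-3.125, -0.0, 1.496]
ft_force: [0.7, 0.0, -0.4]
gripper_width: 0.0534
```

```bash
python3 - <<'E'
from h import *
im=read_camera('scene')[:,:,::-1];crop('scene',160,120,130,110,6,'pics/t3.png',im)
d(.5985,.1485,.13,86)
E
```

```text
delta [0.4309, -0.0432, 0.0847] turn -0.0007 | now [ 0.6053 -0.0683  0.1707] yaw 85.88 rp [-3.123 -0.006] F [-0.1  3.4  0. ] w 0.0529 t 6.5
```

View pics/t3.png

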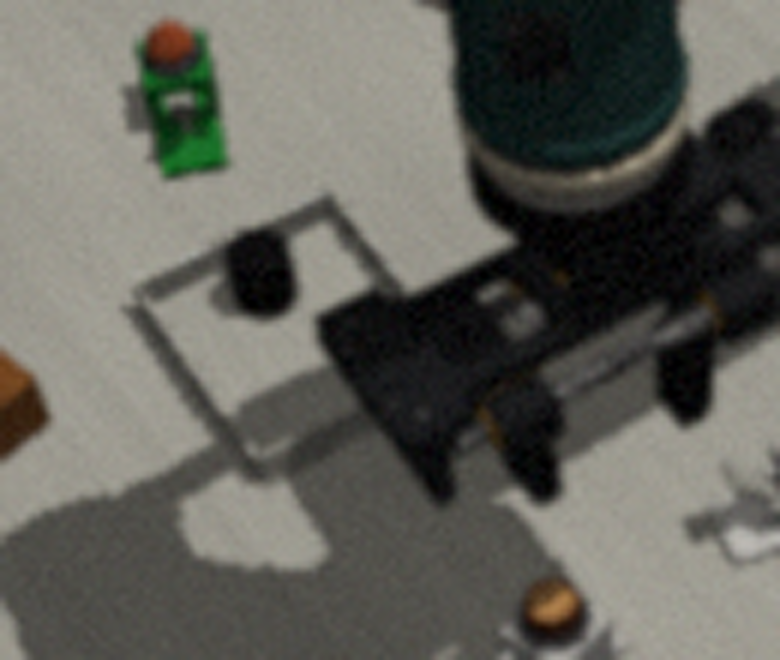

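The cap stands upright in the tray (crop 260,270). On to cap 2.

>>> jog_arm([
  [[0.12, -0.01, 0], 0],
  [[0.24, -0.02, 0], 0],
  [[0.36, -0.035, 0.02], 0],
  [[0.431, -0.043, 0.085], 0],
  [[0.431, -0.043, 0.085], 0],
])

```text
time: 7.12
eef_pos: [0.5963, 0.1506, 0.1275]
eef_rot: [-3.119, -0.005, 1.503]
ft_force: [0.2, -0.5, -1.1]
gripper_width: 0.053
```

```bash
python3 - <<'E'
from h import *
d(.599,.1485,.044,86)
E
```

```text
delta [-0.0047, 0.0096, 0.1669] turn 0.0006 | now [0.5963 0.1506 0.1275] yaw 86.12 rp [-3.119 -0.005] F [ 0.2 -0.5 -1.1] w 0.053 t 7.12
```

>>> jog_arm([
  [[-0.005, 0.01, 0.06], 0],
  [[-0.005, 0.01, 0.12], 0],
  [[-0.005, 0.01, 0.167], 0],
  [[-0.005, 0.01, 0.167], 0],
  [[-0.005, 0.01, 0.167], 0],
])

```text
time: 7.75
eef_pos: [0.6006, 0.1476, 0.0456]
eef_rot: [-3.121, -0.005, 1.502]
ft_force: [0.4, 0.5, 0.5]
gripper_width: 0.0528
```

>>> jog_arm([
  [[0, 0, 0], 0],
  [[0, 0, 0], 0],
  [[0, 0, 0], 0],
  [[0, 0, 0], 0],
  [[0, 0, 0], 0],
], fingers=-1)

```text
time: 8.38
eef_pos: [0.6, 0.1481, 0.0471]
eef_rot: [-3.12, -0.006, 1.502]
ft_force: [-4.3, 0.2, 6.7]
gripper_width: 0.0324
```

>>> jog_arm([
  [[0, 0, -0.05], 0],
  [[0, 0, -0.12], 0],
  [[0, 0, -0.24], 0],
  [[0, 0, -0.25], 0],
  [[0, 0, -0.25], 0],
])

```text
time: 9.0
eef_pos: [0.6031, 0.1474, 0.173]
eef_rot: [-3.122, -0.006, 1.502]
ft_force: [-0.0, -1.3, -1.5]
gripper_width: 0.0321
```

```bash
python3 - <<'E'
from h import *
d(.617,-.3265,.13,86)
E
```

```text
delta [-0.9441, 0.0941, 0.0784] turn 0.0005 | now [0.6031 0.1474 0.173 ] yaw 86.09 rp [-3.122 -0.006] F [-0.  -1.3 -1.5] w 0.0321 t 9.0
```

>>> jog_arm([
  [[-0.12, 0.01, 0], 0],
  [[-0.24, 0.025, 0], 0],
  [[-0.36, 0.035, 0], 0],
  [[-0.48, 0.05, 0], 0],
  [[-0.48, 0.05, 0], 0],
])

```text
time: 9.62
eef_pos: [0.6099, -0.0976, 0.1683]
eef_rot: [-3.118, -0.006, 1.497]
ft_force: [0.0, -0.1, -0.2]
gripper_width: 0.0328
```

>>> jog_arm([
  [[-0.12, 0.01, 0], 0],
  [[-0.24, 0.02, 0], 0],
  [[-0.36, 0.03, 0.02], 0],
  [[-0.464, 0.044, 0.07], 0],
  [[-0.464, 0.044, 0.07], 0],
])

```text
time: 10.25
eef_pos: [0.6113, -0.3313, 0.1262]
eef_rot: [-3.111, -0.009, 1.494]
ft_force: [-0.6, 0.1, -0.6]
gripper_width: 0.0326
```

```bash
python3 - <<'E'
from h import *
im=read_camera('top')[:,:,::-1];crop('top',320,150,110,90,6,'pics/t4.png',im)
d(.617,-.3265,.0145,86)
E
```

```text
delta [0.0049, 0.0159, 0.2259] turn -0.0019 | now [ 0.6121 -0.3296  0.1276] yaw 85.66 rp [-3.112 -0.009] F [-0.4 -0.3 -0.6] w 0.0328 t 10.3
```

View pics/t4.png

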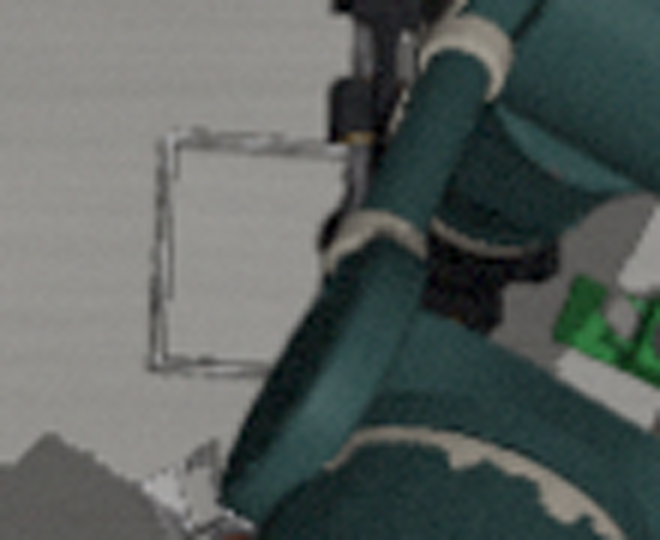

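>>> jog_arm([
  [[0.005, 0.016, 0.06], 0],
  [[0.005, 0.016, 0.13], 0],
  [[0.005, 0.016, 0.19], 0],
  [[0.005, 0.016, 0.226], 0],
  [[0.005, 0.016, 0.226], 0],
])

```text
time: 10.92
eef_pos: [0.617, -0.3245, 0.0137]
eef_rot: [-3.111, -0.01, 1.497]
ft_force: [-0.6, -1.3, 0.1]
gripper_width: 0.0323
```

>>> jog_arm([
  [[0, 0, 0], 0],
  [[0, 0, 0], 0],
  [[0, 0, -0.06], 0],
  [[0, 0, -0.17], 0],
  [[0, 0, -0.3], 0],
], fingers=0.1)

```text
time: 11.55
eef_pos: [0.6207, -0.3259, 0.162]
eef_rot: [-3.109, -0.011, 1.496]
ft_force: [-0.4, -0.3, 0.5]
gripper_width: 0.0484
```

```bash
python3 - <<'E'
from h import *
d(.535,.1185,.17,86)
E
```

```text
delta [0.8737, -0.237, 0.0011] turn -0.0014 | now [ 0.6207 -0.3259  0.162 ] yaw 85.74 rp [-3.109 -0.011] F [-0.4 -0.3  0.5] w 0.0484 t 11.55
```

>>> jog_arm([
  [[0.12, -0.03, 0], 0],
  [[0.24, -0.06, 0], 0],
  [[0.36, -0.09, 0], 0],
  [[0.48, -0.12, 0], 0],
  [[0.6, -0.16, 0], 0],
], fingers=0.2)

```text
time: 12.18
eef_pos: [0.5634, -0.0198, 0.1689]
eef_rot: [-3.112, -0.011, 1.496]
ft_force: [0.8, 0.5, 1.0]
gripper_width: 0.0531
```

```bash
python3 - <<'E'
from h import *
im=read_camera('scene')[:,:,::-1];crop('scene',160,120,130,110,5,'pics/t5.png',im)
d(.5345,.1185,.12,86)
E
```

```text
delta [0.2572, -0.068, 0.1037] turn -0.0007 | now [ 0.5608 -0.0131  0.1686] yaw 85.87 rp [-3.108 -0.016] F [-3.   3.6  0.6] w 0.0529 t 12.22
```

View pics/t5.png

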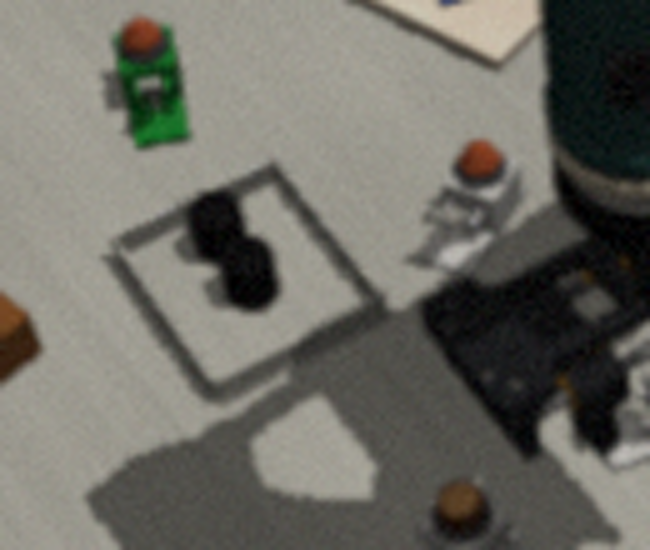

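>>> jog_arm([
  [[0.12, -0.03, 0], 0],
  [[0.24, -0.06, 0.02], 0],
  [[0.257, -0.068, 0.06], 0],
  [[0.257, -0.068, 0.1], 0],
  [[0.257, -0.068, 0.1], 0],
])

```text
time: 12.85
eef_pos: [0.5331, 0.1184, 0.1208]
eef_rot: [-3.105, -0.015, 1.499]
ft_force: [-0.7, -0.3, -0.2]
gripper_width: 0.0527
```

```bash
python3 - <<'E'
from h import *
d(.5345,.1185,.044,86)
E
```

```text
delta [-0.0019, 0.0082, 0.1533] turn -0.0005 | now [0.5331 0.1184 0.1208] yaw 85.91 rp [-3.105 -0.015] F [-0.7 -0.3 -0.2] w 0.0527 t 12.85
```

>>> jog_arm([
  [[-0.002, 0.008, 0.06], 0],
  [[-0.002, 0.008, 0.12], 0],
  [[-0.002, 0.008, 0.153], 0],
  [[-0.002, 0.008, 0.153], 0],
  [[-0.002, 0.008, 0.153], 0],
])

```text
time: 13.48
eef_pos: [0.5357, 0.1185, 0.0455]
eef_rot: [-3.107, -0.016, 1.499]
ft_force: [0.4, -0.1, -0.2]
gripper_width: 0.0528
```

>>> jog_arm([
  [[0, 0, 0], 0],
  [[0, 0, 0], 0],
  [[0, 0, 0], 0],
  [[0, 0, 0], 0],
  [[0, 0, 0], 0],
], fingers=-1)

```text
time: 14.1
eef_pos: [0.5362, 0.1186, 0.0466]
eef_rot: [-3.109, -0.016, 1.499]
ft_force: [-0.7, 1.0, 4.9]
gripper_width: 0.0335
```

>>> jog_arm([
  [[0, 0, -0.05], 0],
  [[0, 0, -0.12], 0],
  [[0, 0, -0.24], 0],
  [[0, 0, -0.25], 0],
  [[0, 0, -0.25], 0],
])

```text
time: 14.72
eef_pos: [0.5403, 0.1163, 0.1717]
eef_rot: [-3.11, -0.016, 1.499]
ft_force: [-0.7, 0.2, -0.5]
gripper_width: 0.0332
```

```bash
python3 - <<'E'
from h import *
d(.6196,-.2885,.13,86)
E
```

```text
delta [-0.7975, 0.2183, 0.0634] turn -0.0005 | now [0.5403 0.1163 0.1717] yaw 85.9 rp [-3.11  -0.016] F [-0.7  0.2 -0.5] w 0.0332 t 14.72
```

>>> jog_arm([
  [[-0.12, 0.03, 0], 0],
  [[-0.24, 0.06, 0], 0],
  [[-0.36, 0.1, 0], 0],
  [[-0.42, 0.12, 0], 0],
  [[-0.42, 0.12, 0], 0],
])

```text
time: 15.35
eef_pos: [0.5837, -0.0992, 0.1633]
eef_rot: [-3.105, -0.017, 1.496]
ft_force: [-0.7, 0.8, -0.1]
gripper_width: 0.0333
```

```bash
python3 - <<'E'
from h import *
im=read_camera('top')[:,:,::-1];crop('top',320,150,110,90,6,'pics/t6.png',im)
d(.6196,-.2885,.13,86)
E
```

```text
delta [-0.3763, 0.1024, 0.0568] turn -0.0013 | now [ 0.5834 -0.0977  0.1635] yaw 85.77 rp [-3.105 -0.017] F [-0.4  0.2 -0.6] w 0.0332 t 15.4
```

View pics/t6.png

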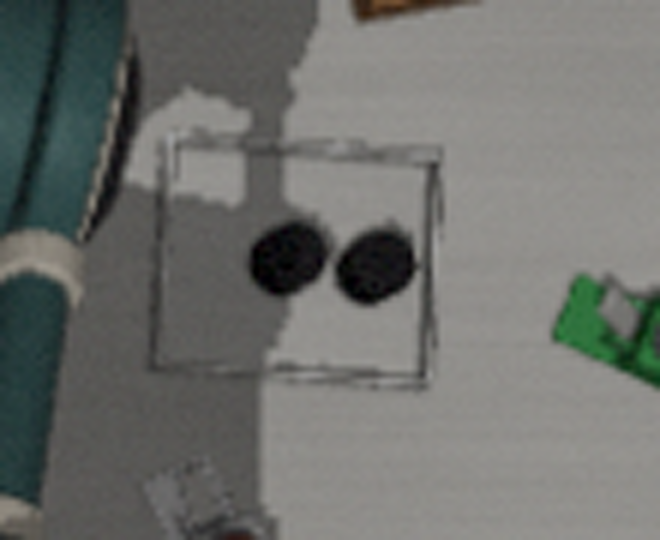

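>>> jog_arm([
  [[-0.12, 0.03, 0], 0],
  [[-0.24, 0.065, 0], 0],
  [[-0.37, 0.1, 0.05], 0],
  [[-0.37, 0.102, 0.15], 0],
  [[-0.37, 0.102, 0.15], 0],
])

```text
time: 16.02
eef_pos: [0.6132, -0.2812, 0.0768]
eef_rot: [-3.092, -0.023, 1.497]
ft_force: [-0.6, 0.7, -0.0]
gripper_width: 0.0332
```

```bash
python3 - <<'E'
from h import *
d(.6196,-.2885,.0145,86)
E
```

```text
delta [-0.0165, 0.02, 0.1234] turn -0.0014 | now [ 0.6132 -0.2812  0.0768] yaw 85.75 rp [-3.092 -0.023] F [-0.6  0.7 -0. ] w 0.0332 t 16.02
```

>>> jog_arm([
  [[-0.016, 0.02, 0.04], 0],
  [[-0.016, 0.02, 0.08], 0],
  [[-0.016, 0.02, 0.123], 0],
  [[-0.016, 0.02, 0.123], 0],
  [[-0.016, 0.02, 0.123], 0],
])

```text
time: 16.65
eef_pos: [0.6196, -0.2879, 0.0151]
eef_rot: [-3.092, -0.023, 1.497]
ft_force: [0.8, -0.1, 0.1]
gripper_width: 0.0331
```

```bash
python3 - <<'E'
from h import *
d(.6196,-.2885,.0145,86)
s=state();print(s['joint_positions'].round(4),s['dq'].round(3))
E
```

```text
delta [-0.0013, 0.0003, 0.0012] turn -0.0012 | now [ 0.6196 -0.2879  0.0151] yaw 85.78 rp [-3.092 -0.023] F [ 0.8 -0.1  0.1] w 0.0331 t 16.65
[-0.4725  0.5121  1.7074  0.0025  0.9766 -0.4009] [-0.005 -0.005 -0.006 -0.002 -0.003 -0.001]
```

```bash
sed -i "s/'t',round(s\['time'\],2))/'t',round(s['time'],2),'TILT',round(float(sum(s['joint_positions'][[1,2,4]]))-np.pi,4))/" h.py; echo ok
```

```text
ok
```

>>> jog_arm([
  [[0, 0, 0], 0],
  [[0, 0, 0], 0],
  [[0, 0, -0.06], 0],
  [[0, 0, -0.16], 0],
  [[0, 0, -0.16], 0],
], fingers=0.1)

```text
time: 17.27
eef_pos: [0.6271, -0.2921, 0.1011]
eef_rot: [-3.102, -0.019, 1.497]
ft_force: [-0.8, 0.2, 0.6]
gripper_width: 0.0485
```

```bash
python3 - <<'E'
from h import *
d(.478,-.2905,.1,31)
d(.478,-.2905,.1,211)
E
```

```text
delta [-0.0189, -0.2974, 0.0137] turn 0.3043 | now [ 0.6271 -0.2921  0.1011] yaw 85.78 rp [-3.102 -0.019] F [-0.8  0.2  0.6] w 0.0485 t 17.27 TILT 0.044
delta [-0.0189, -0.2974, 0.0137] turn -0.6957 | now [ 0.6271 -0.2921  0.1011] yaw 85.78 rp [-3.102 -0.019] F [-0.8  0.2  0.6] w 0.0485 t 17.27 TILT 0.044
```

>>> jog_arm([
  [[-0.005, -0.08, -0.1], 0.06],
  [[-0.01, -0.2, -0.15], 0.12],
  [[-0.019, -0.3, -0.15], 0.18],
  [[-0.019, -0.3, -0.15], 0.24],
  [[-0.019, -0.3, -0.15], 0.304],
], fingers=0.35)

```text
time: 17.9
eef_pos: [0.4784, -0.292, 0.1813]
eef_rot: [-3.102, 0.021, 0.554]
ft_force: [0.5, 0.3, 1.1]
gripper_width: 0.0597
```

```bash
python3 - <<'E'
from h import *
d(.478,-.2915,.07,31)
E
```

```text
delta [0.0047, 0.0075, 0.2224] turn 0.004 | now [ 0.4784 -0.292   0.1813] yaw 31.72 rp [-3.102  0.021] F [0.5 0.3 1.1] w 0.0597 t 17.9 TILT 0.0448
```

>>> jog_arm([
  [[0, 0, 0], 0],
  [[0, 0, 0], 0],
  [[0, 0, 0], 0],
  [[0, 0, -0.12], 0],
  [[0, 0, -0.24], 0],
])

```text
time: 18.52
eef_pos: [0.4826, -0.2943, 0.3013]
eef_rot: [-3.099, 0.022, 0.555]
ft_force: [0.2, -0.7, -0.1]
gripper_width: 0.0594
```

```bash
python3 - <<'E'
from h import *
d(.478,-.2915,.07,31)
E
```

```text
delta [0.0056, 0.0099, 0.4625] turn 0.0045 | now [ 0.4826 -0.2943  0.3013] yaw 31.81 rp [-3.099  0.022] F [ 0.2 -0.7 -0.1] w 0.0594 t 18.52 TILT 0.0477
```

>>> jog_arm([
  [[0.005, 0.01, 0.42], 0.004],
  [[0.005, 0.01, 0.42], 0.004],
  [[0.005, 0.01, 0.42], 0.004],
  [[0.005, 0.01, 0.42], 0.004],
  [[0.005, 0.01, 0.42], 0.004],
])

```text
time: 19.15
eef_pos: [0.4769, -0.2909, 0.0885]
eef_rot: [-3.094, 0.025, 0.544]
ft_force: [-0.7, -0.1, -0.2]
gripper_width: 0.0595
```

```bash
python3 - <<'E'
from h import *
d(.478,-.2915,.01,31)
E
```

```text
delta [0.0052, 0.0096, 0.1567] turn 0.0009 | now [ 0.4769 -0.2909  0.0885] yaw 31.16 rp [-3.094  0.025] F [-0.7 -0.1 -0.2] w 0.0595 t 19.15 TILT 0.0534
```

>>> jog_arm([
  [[0, 0, 0], 0],
  [[0, 0, 0], 0],
  [[0, 0, -0.06], 0],
  [[0, 0, -0.16], 0],
  [[0, 0, -0.16], 0],
])

```text
time: 19.77
eef_pos: [0.4844, -0.2956, 0.1752]
eef_rot: [-3.106, 0.02, 0.544]
ft_force: [0.7, -0.7, 1.0]
gripper_width: 0.0595
```

```bash
python3 - <<'E'
from h import *
d(.478,-.2915,.09,31)
E
```

```text
delta [-0.0034, -0.0075, 0.1708] turn 0.0009 | now [ 0.4844 -0.2956  0.1752] yaw 31.15 rp [-3.106  0.02 ] F [ 0.7 -0.7  1. ] w 0.0595 t 19.77 TILT 0.041
```

>>> jog_arm([
  [[0, 0, 0.05], 0],
  [[0, 0, 0.1], 0],
  [[0, 0, 0.15], 0],
  [[0, 0, 0.15], 0],
  [[0, 0, 0.15], 0],
])

```text
time: 20.4
eef_pos: [0.4822, -0.2943, 0.1011]
eef_rot: [-3.107, 0.02, 0.544]
ft_force: [0.6, 0.1, -0.0]
gripper_width: 0.0593
```

```bash
python3 - <<'E'
from h import *
d(.478,-.2915,.01,31)
E
```

```text
delta [-0.0008, -0.0029, 0.1824] turn 0.0009 | now [ 0.4822 -0.2943  0.1011] yaw 31.16 rp [-3.107  0.02 ] F [ 0.6  0.1 -0. ] w 0.0593 t 20.4 TILT 0.0399
```

>>> jog_arm([
  [[0, 0, 0], 0],
  [[0, 0, -0.04], 0],
  [[0, 0, -0.14], 0],
  [[0, 0, -0.26], 0],
  [[0, 0, -0.26], 0],
])

```text
time: 21.02
eef_pos: [0.4907, -0.2995, 0.2401]
eef_rot: [-3.12, 0.013, 0.544]
ft_force: [0.2, -0.7, 0.2]
gripper_width: 0.0593
```

>>> jog_arm([
  [[0, 0, 0.06], 0],
  [[0, 0, 0.12], 0],
  [[0, 0, 0.18], 0],
  [[0, 0, 0.22], 0],
  [[0, 0, 0.23], 0],
])

```text
time: 21.65
eef_pos: [0.4873, -0.2976, 0.1238]
eef_rot: [-3.118, 0.014, 0.544]
ft_force: [-0.2, -0.1, 0.7]
gripper_width: 0.0597
```

```bash
python3 - <<'E'
from h import *
d(.478,-.2915,.01,31)
E
```

```text
delta [-0.0063, -0.0147, 0.2281] turn 0.0008 | now [ 0.4873 -0.2976  0.1238] yaw 31.15 rp [-3.118  0.014] F [-0.2 -0.1  0.7] w 0.0597 t 21.65 TILT 0.0274
```

Works (0.04→0.027). Two more.

>>> jog_arm([
  [[0, 0, 0], 0],
  [[0, 0, -0.04], 0],
  [[0, 0, -0.14], 0],
  [[0, 0, -0.26], 0],
  [[0, 0, -0.26], 0],
])

```text
time: 22.28
eef_pos: [0.4945, -0.3019, 0.2637]
eef_rot: [-3.132, 0.007, 0.544]
ft_force: [0.6, -0.1, -0.6]
gripper_width: 0.0597
```

>>> jog_arm([
  [[-0.002, -0.005, 0.06], 0],
  [[-0.005, -0.01, 0.12], 0],
  [[-0.008, -0.015, 0.18], 0],
  [[-0.008, -0.018, 0.24], 0],
  [[-0.008, -0.018, 0.25], 0],
])

```text
time: 22.9
eef_pos: [0.4835, -0.2948, 0.1372]
eef_rot: [-3.129, 0.009, 0.544]
ft_force: [-0.9, 0.9, 0.0]
gripper_width: 0.0594
```

>>> jog_arm([
  [[0, 0, 0], 0],
  [[0, 0, -0.04], 0],
  [[0, 0, -0.14], 0],
  [[0, 0, -0.26], 0],
  [[0, 0, -0.26], 0],
])

```text
time: 23.52
eef_pos: [0.4894, -0.2982, 0.2775]
eef_rot: [3.139, 0.002, 0.544]
ft_force: [-0.3, -0.4, -0.1]
gripper_width: 0.0593
```

```bash
python3 - <<'E'
from h import *
d(.478,-.2915,.13,31)
E
```

```text
delta [-0.0119, -0.0239, 0.2949] turn 0.0008 | now [ 0.4894 -0.2982  0.2775] yaw 31.14 rp [3.139e+00 2.000e-03] F [-0.3 -0.4 -0.1] w 0.0593 t 23.52 TILT -0.0013
```

>>> jog_arm([
  [[-0.004, -0.008, 0.1], 0],
  [[-0.008, -0.016, 0.2], 0],
  [[-0.012, -0.024, 0.28], 0],
  [[-0.012, -0.024, 0.34], 0],
  [[-0.012, -0.024, 0.36], 0],
])

```text
time: 24.15
eef_pos: [0.4769, -0.2909, 0.0962]
eef_rot: [-3.141, 0.003, 0.544]
ft_force: [0.6, -0.2, -1.0]
gripper_width: 0.0596
```

```bash
python3 - <<'E'
from h import *
im=read_camera('scene')[:,:,::-1];crop('scene',210,110,110,90,6,'pics/t7.png',im)
d(.478,-.2915,.01,31)
E
```

```text
delta [0.0017, 0.0019, 0.172] turn 0.0008 | now [ 0.477 -0.291  0.096] yaw 31.14 rp [3.142e+00 3.000e-03] F [-0.2  1.   0.1] w 0.059 t 24.2 TILT 0.0013
```

View pics/t7.png

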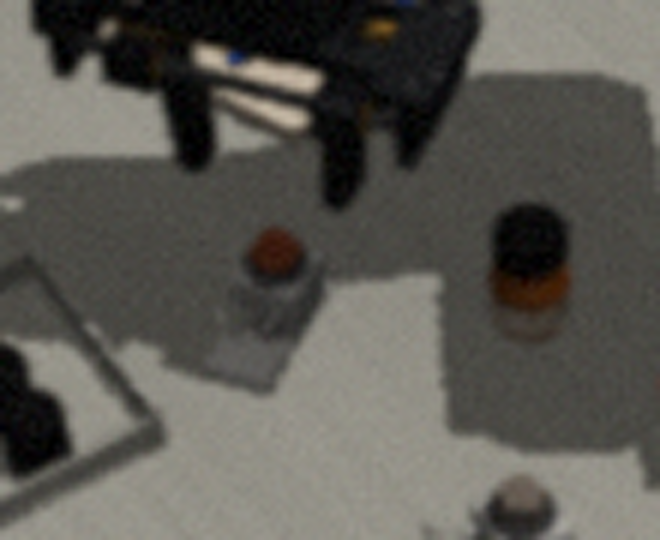

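>>> jog_arm([
  [[0.002, 0.002, 0.06], 0.001],
  [[0.002, 0.002, 0.11], 0.001],
  [[0.002, 0.002, 0.15], 0.001],
  [[0.002, 0.002, 0.168], 0.001],
  [[0.002, 0.002, 0.172], 0.001],
])

```text
time: 24.82
eef_pos: [0.4789, -0.2919, 0.0108]
eef_rot: [3.141, 0.003, 0.54]
ft_force: [0.1, -0.2, -0.3]
gripper_width: 0.0597
```

>>> jog_arm([
  [[0, 0, 0], 0],
  [[0, 0, 0], 0],
  [[0, 0, 0], 0],
  [[0, 0, 0], 0],
  [[0, 0, 0], 0],
], fingers=-1, grip_force=30)

```text
time: 25.45
eef_pos: [0.4791, -0.2918, 0.0117]
eef_rot: [3.14, 0.002, 0.54]
ft_force: [-2.2, 0.9, 6.7]
gripper_width: 0.0362
```

```bash
python3 - <<'E'
from h import *
d(.478,-.2915,.14,31)
E
```

```text
delta [-0.0021, -0.0014, -0.2566] turn -0.0003 | now [ 0.4791 -0.2918  0.0117] yaw 30.95 rp [3.14e+00 2.00e-03] F [-2.2  0.9  6.7] w 0.0362 t 25.45 TILT -0.0
```

>>> jog_arm([
  [[0, 0, -0.04], 0],
  [[0, 0, -0.12], 0],
  [[0, 0, -0.22], 0],
  [[0, 0, -0.29], 0],
  [[0, 0, -0.31], 0],
])

```text
time: 26.08
eef_pos: [0.4806, -0.2924, 0.1691]
eef_rot: [3.136, 0.0, 0.54]
ft_force: [0.7, 1.1, -3.5]
gripper_width: 0.0365
```

```bash
python3 - <<'E'
from h import *
d(.525,-.04,.17,50)
im=read_camera('scene')[:,:,::-1];crop('scene',210,90,120,100,5,'pics/t8.png',im)
E
```

```text
delta [0.3359, -0.3873, -0.004] turn -0.1058 | now [ 0.4806 -0.2924  0.1691] yaw 30.95 rp [3.136 0.   ] F [ 0.7  1.1 -3.5] w 0.0365 t 26.07 TILT -0.0049
```

View pics/t8.png

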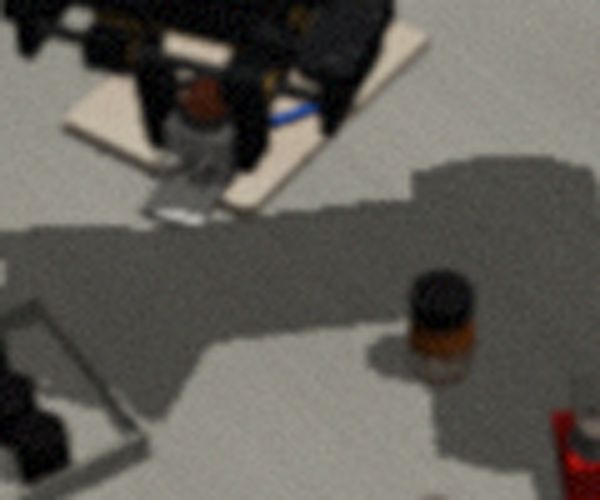

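>>> jog_arm([
  [[0.06, -0.07, 0], -0.02],
  [[0.15, -0.17, 0], -0.05],
  [[0.24, -0.28, 0], -0.075],
  [[0.31, -0.36, 0], -0.1],
  [[0.336, -0.387, 0], -0.106],
])

```text
time: 26.75
eef_pos: [0.5231, -0.0365, 0.1649]
eef_rot: [-3.141, 0.004, 0.878]
ft_force: [0.7, -0.7, -3.6]
gripper_width: 0.0362
```

```bash
python3 - <<'E'
from h import *
d(.57,.213,.17,70)
E
```

```text
delta [0.4437, -0.2467, -0.0119] turn -0.1095 | now [ 0.5231 -0.0365  0.1649] yaw 50.28 rp [-3.141  0.004] F [ 0.7 -0.7 -3.6] w 0.0362 t 26.75 TILT 0.0023
```

>>> jog_arm([
  [[0.08, -0.045, 0], -0.02],
  [[0.2, -0.11, 0], -0.05],
  [[0.32, -0.18, -0.005], -0.08],
  [[0.41, -0.23, -0.01], -0.11],
  [[0.444, -0.247, -0.012], -0.11],
])

```text
time: 27.38
eef_pos: [0.5688, 0.2162, 0.1672]
eef_rot: [-3.137, 0.005, 1.227]
ft_force: [-0.1, -0.2, -2.8]
gripper_width: 0.0358
```

```bash
python3 - <<'E'
from h import *
d(.57,.213,.10,70)
im=read_camera('scene')[:,:,::-1];cv2.imwrite('/tmp/s.png',im);crop('scene',270,180,160,150,5,'pics/t9.png',im)
E
```

```text
delta [-0.0045, 0.0051, 0.1345] turn 0.0016 | now [0.5688 0.2162 0.1672] yaw 70.29 rp [-3.137  0.005] F [-0.1 -0.2 -2.8] w 0.0358 t 27.38 TILT 0.007
```

View pics/t9.png

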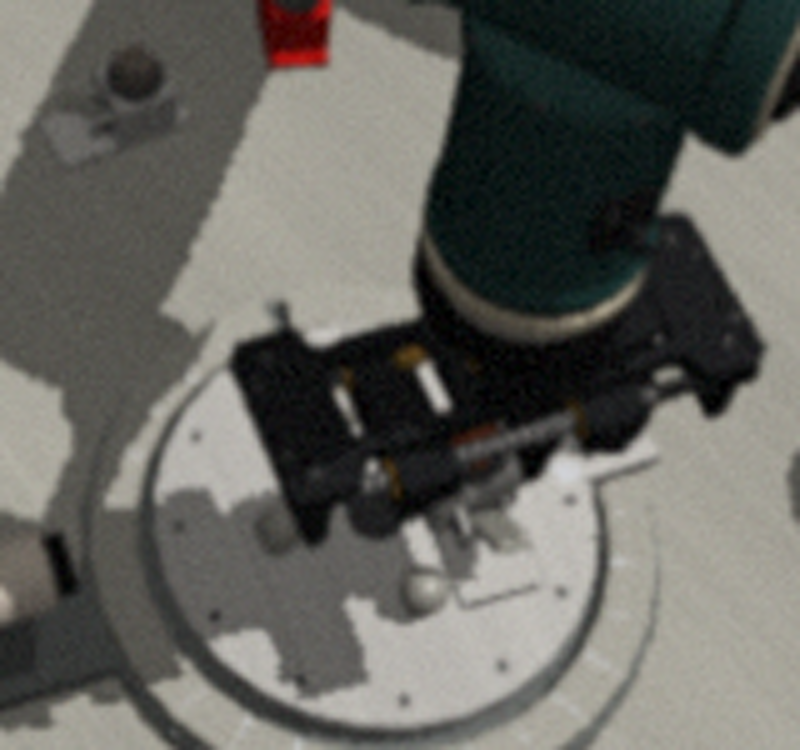

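```bash
python3 - <<'E'
from h import *
q=px2w('scene',[(270+458/5,180+605/5),(270+540/5,180+585/5)],.1615);print(q.round(4))
p=np.array([.5688,.2162]);y=np.radians(70.3)
m=q.mean(0)[:2]-p;print('local x',m@[np.cos(y),np.sin(y)],'y',m@[-np.sin(y),np.cos(y)], np.linalg.norm(q[0]-q[1]))
print('ball',px2w('scene',[(270+424/5,180+592/5)],.054))
E
```

```text
[[0.6037 0.2545 0.1615]
 [0.5724 0.2687 0.1615]]
local x 0.049257639592411855 y -0.0028346754353311366 0.034348147185978194
ball [[0.56730312 0.21543759 0.054     ]]
```

>>> jog_arm([
  [[-0.004, 0.005, 0.05], 0.002],
  [[-0.004, 0.005, 0.1], 0.002],
  [[-0.004, 0.005, 0.13], 0.002],
  [[-0.004, 0.005, 0.14], 0.002],
  [[-0.004, 0.005, 0.14], 0.002],
])

```text
time: 28.05
eef_pos: [0.5707, 0.2137, 0.0974]
eef_rot: [-3.137, 0.004, 1.219]
ft_force: [0.2, 0.6, -2.3]
gripper_width: 0.0361
```

```bash
python3 - <<'E'
from h import *
d(.57,.213,.06,70)
E
```

```text
delta [-0.0015, -0.0004, 0.0748] turn -0.001 | now [0.5707 0.2137 0.0974] yaw 69.83 rp [-3.137  0.004] F [ 0.2  0.6 -2.3] w 0.0361 t 28.05 TILT 0.0063
```

>>> jog_arm([
  [[-0.001, 0, 0.02], 0],
  [[-0.001, 0, 0.035], 0],
  [[-0.001, 0, 0.05], 0],
  [[-0.001, 0, 0.06], 0],
  [[-0.001, 0, 0.06], 0],
])

```text
time: 28.68
eef_pos: [0.5698, 0.2131, 0.0667]
eef_rot: [-3.136, 0.005, 1.219]
ft_force: [-2.5, -0.4, -3.4]
gripper_width: 0.0361
```

>>> jog_arm([
  [[0, 0, 0.01], 0],
  [[0, 0, 0.02], 0],
  [[0, 0, 0.03], 0],
  [[0, 0, 0.038], 0],
  [[0, 0, 0.04], 0],
])

```text
time: 29.3
eef_pos: [0.5699, 0.2129, 0.0477]
eef_rot: [-3.136, 0.005, 1.219]
ft_force: [-3.9, -2.3, 8.3]
gripper_width: 0.0359
```

>>> jog_arm([
  [[0, 0, 0], 0],
  [[0, 0, 0], 0],
  [[0, 0, -0.02], 0],
  [[0, 0, -0.1], 0],
  [[0, 0, -0.16], 0],
], fingers=0.2)

```text
time: 29.92
eef_pos: [0.5711, 0.2134, 0.1297]
eef_rot: [-3.137, 0.004, 1.219]
ft_force: [-0.2, 0.1, 0.9]
gripper_width: 0.0529
```

```bash
python3 - <<'E'
from h import *
y=np.radians(70)
d(.57+.049*np.cos(y),.213+.049*np.sin(y),.115,70)
im=read_camera('scene')[:,:,::-1];crop('scene',270,180,160,150,5,'pics/t10.png',im)
E
```

```text
delta [0.0967, -0.0019, 0.029] turn -0.0009 | now [0.5711 0.2134 0.1297] yaw 69.83 rp [-3.137  0.004] F [-0.2  0.1  0.9] w 0.0529 t 29.93 TILT 0.006
```

View pics/t10.png

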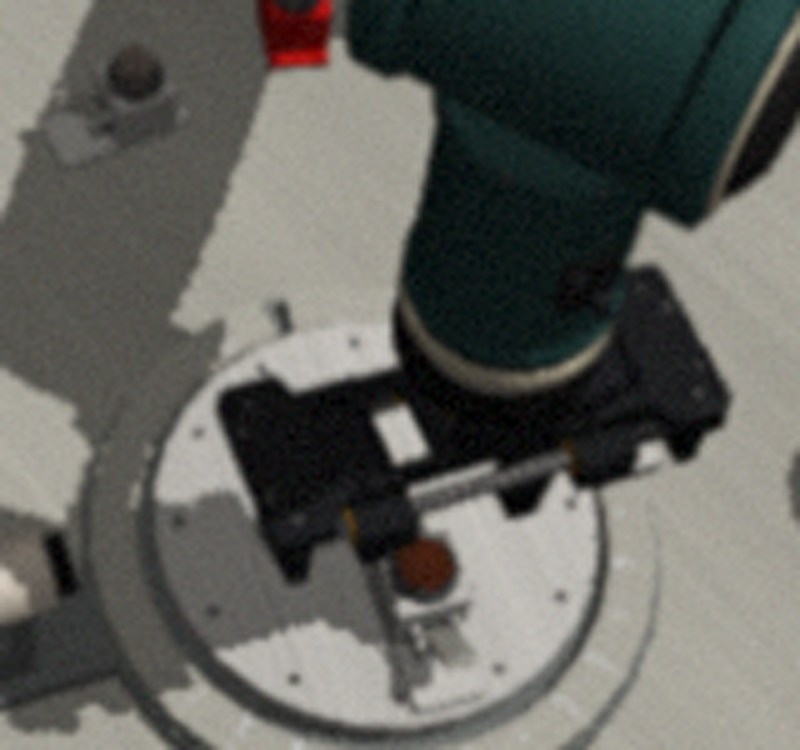

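>>> jog_arm([
  [[0.03, 0, 0], 0],
  [[0.06, -0.001, 0], 0],
  [[0.09, -0.002, 0], 0],
  [[0.097, -0.002, 0.01], 0],
  [[0.097, -0.002, 0.02], 0],
], fingers=-1, grip_force=10)

```text
time: 30.6
eef_pos: [0.589, 0.2604, 0.123]
eef_rot: [-3.142, 0.002, 1.22]
ft_force: [-0.9, -0.0, -0.8]
gripper_width: 0.005
```

```bash
python3 - <<'E'
from h import *
y=np.radians(70)
d(.57+.049*np.cos(y),.213+.049*np.sin(y),.058,70)
E
```

```text
delta [-0.0039, -0.0032, 0.13] turn -0.0006 | now [0.589  0.2604 0.123 ] yaw 69.88 rp [-3.142e+00  2.000e-03] F [-0.9 -0.  -0.8] w 0.005 t 30.6 TILT 0.001
```

>>> jog_arm([
  [[-0.004, -0.003, 0.03], 0],
  [[-0.004, -0.003, 0.06], 0],
  [[-0.004, -0.003, 0.085], 0],
  [[-0.004, -0.003, 0.105], 0],
  [[-0.004, -0.003, 0.115], 0],
])

```text
time: 31.22
eef_pos: [0.587, 0.2589, 0.065]
eef_rot: [3.141, 0.002, 1.22]
ft_force: [0.6, 0.8, 1.8]
gripper_width: 0.0004
```

>>> jog_arm([
  [[0, 0, 0.005], 0],
  [[0, 0, 0.01], 0],
  [[0, 0, 0.014], 0],
  [[0, 0, 0.016], 0],
  [[0, 0, 0.016], 0],
])

```text
time: 31.85
eef_pos: [0.5871, 0.2588, 0.0587]
eef_rot: [3.141, 0.002, 1.22]
ft_force: [-3.6, -0.8, 9.9]
gripper_width: 0.0004
```

>>> jog_arm([
  [[0, 0, 0.002], 0],
  [[0, 0, 0.004], 0],
  [[0, 0, 0.004], 0],
  [[0, 0, -0.1], 0],
  [[0, 0, -0.22], 0],
])

```text
time: 32.48
eef_pos: [0.5854, 0.258, 0.1678]
eef_rot: [-3.139, 0.005, 1.22]
ft_force: [0.5, -0.1, -0.3]
gripper_width: -0.0
```

```bash
python3 - <<'E'
from h import *
d(.481,-.1025,.17,167)
im=read_camera('scene')[:,:,::-1];crop('scene',270,200,140,130,5,'pics/t11.png',im)
E
```

```text
delta [-0.7488, 0.0518, -0.0005] turn -0.5395 | now [0.5854 0.258  0.1678] yaw 69.89 rp [-3.139  0.005] F [ 0.5 -0.1 -0.3] w -0.0 t 32.48 TILT 0.0059
```

View pics/t11.png

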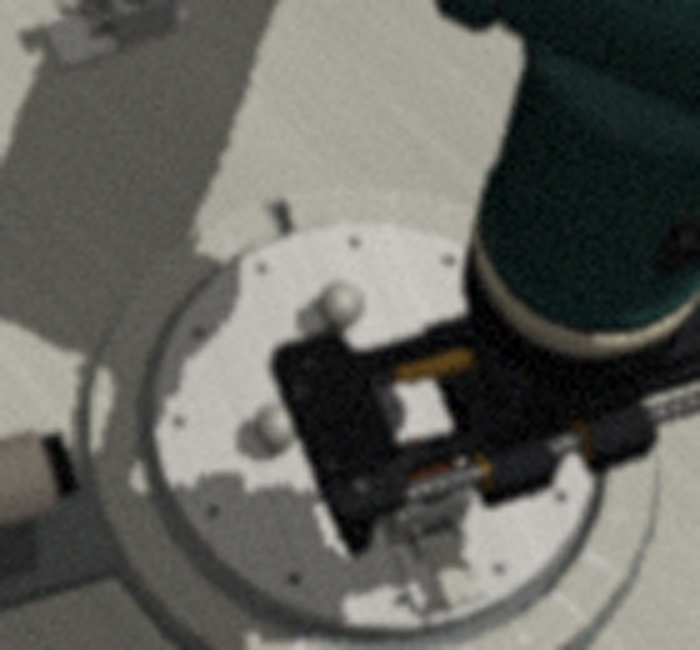

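>>> jog_arm([
  [[-0.07, 0.005, 0], -0.05],
  [[-0.17, 0.01, 0], -0.1],
  [[-0.28, 0.02, 0], -0.15],
  [[-0.37, 0.026, 0], -0.2],
  [[-0.4, 0.028, 0], -0.25],
], fingers=0.35)

```text
time: 33.15
eef_pos: [0.5338, 0.065, 0.1776]
eef_rot: [3.133, 0.003, 2.008]
ft_force: [-0.2, 0.2, 0.0]
gripper_width: 0.0481
```

```bash
python3 - <<'E'
from h import *
d(.4814,-.102,.12,167)
E
```

```text
delta [-0.2579, -0.2374, 0.114] turn -0.2886 | now [0.5338 0.065  0.1776] yaw 115.06 rp [3.133e+00 3.000e-03] F [-0.2  0.2  0. ] w 0.0481 t 33.15 TILT -0.0089
```

>>> jog_arm([
  [[-0.06, -0.055, 0], -0.055],
  [[-0.15, -0.14, 0.02], -0.11],
  [[-0.22, -0.2, 0.06], -0.17],
  [[-0.25, -0.23, 0.1], -0.23],
  [[-0.258, -0.237, 0.114], -0.288],
])

```text
time: 33.78
eef_pos: [0.4793, -0.1033, 0.1181]
eef_rot: [3.139, 0.005, 2.903]
ft_force: [1.0, 0.3, 0.1]
gripper_width: 0.0593
```

```bash
python3 - <<'E'
from h import *
d(.4814,-.102,.07,167)
im=read_camera('scene')[:,:,::-1];crop('scene',240,150,120,100,6,'pics/t12.png',im)
im=read_camera('top')[:,:,::-1];crop('top',130,150,140,120,5,'pics/t13.png',im)
E
```

```text
delta [-0.003, 0.0034, 0.0963] turn -0.0038 | now [ 0.4793 -0.1033  0.1181] yaw 166.32 rp [3.139 0.005] F [1.  0.3 0.1] w 0.0593 t 33.77 TILT -0.005
```

View pics/t12.png

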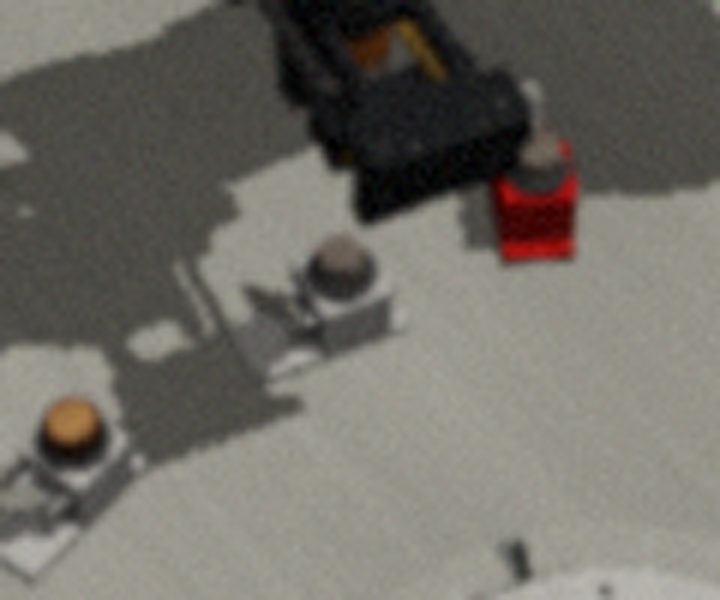

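View pics/t13.png

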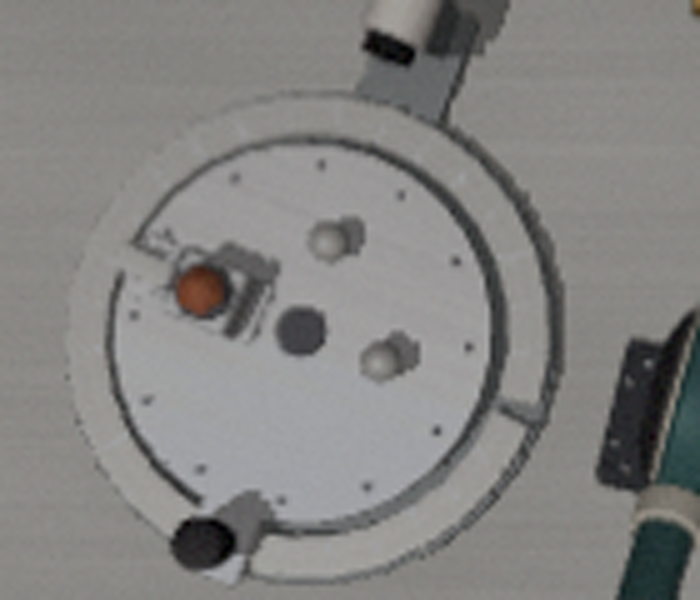

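```bash
python3 - <<'E'
from h import *
print(px2w('top',[(130+330/5,150+241/5),(130+381/5,150+359/5)],.056).round(4))
d(.4814,-.102,.01,167)
E
```

```text
[[0.5975 0.1461 0.056 ]
 [0.5342 0.1176 0.056 ]]
delta [-0.0015, 0.0013, 0.2172] turn -0.0054 | now [ 0.4799 -0.1026  0.1186] yaw 166.03 rp [3.139 0.005] F [-0.1  0.4  0. ] w 0.0598 t 33.88 TILT -0.0053
```

>>> jog_arm([
  [[-0.003, 0.003, 0.05], -0.004],
  [[-0.003, 0.003, 0.11], -0.004],
  [[-0.003, 0.003, 0.17], -0.004],
  [[-0.003, 0.003, 0.205], -0.004],
  [[-0.003, 0.003, 0.215], -0.004],
])

```text
time: 34.5
eef_pos: [0.4818, -0.101, 0.0102]
eef_rot: [3.139, 0.004, 2.909]
ft_force: [0.8, 0.2, -0.6]
gripper_width: 0.0595
```

>>> jog_arm([
  [[0, 0, 0], 0],
  [[0, 0, 0], 0],
  [[0, 0, 0], 0],
  [[0, 0, 0], 0],
  [[0, 0, 0], 0],
], fingers=-1, grip_force=30)

```text
time: 35.12
eef_pos: [0.4827, -0.1013, 0.0113]
eef_rot: [3.139, 0.006, 2.909]
ft_force: [-0.7, -0.4, 6.7]
gripper_width: 0.0359
```

```bash
python3 - <<'E'
from h import *
d(.4814,-.102,.17,167)
E
```

```text
delta [0.0004, -0.0012, -0.3175] turn -0.0017 | now [ 0.4827 -0.1013  0.0113] yaw 166.69 rp [3.139 0.006] F [-0.7 -0.4  6.7] w 0.0359 t 35.12 TILT -0.0054
```

>>> jog_arm([
  [[0, 0, -0.04], 0],
  [[0, 0, -0.12], 0],
  [[0, 0, -0.22], 0],
  [[0, 0, -0.29], 0],
  [[0, 0, -0.31], 0],
])

```text
time: 35.75
eef_pos: [0.483, -0.1017, 0.1683]
eef_rot: [3.139, 0.01, 2.909]
ft_force: [-0.3, 0.9, -2.4]
gripper_width: 0.0356
```

```bash
python3 - <<'E'
from h import *
d(.5357,.1185,.165,70)
E
```

```text
delta [-0.0011, 0.4529, 0.0078] turn 0.5371 | now [ 0.483  -0.1017  0.1683] yaw 166.68 rp [3.139 0.01 ] F [-0.3  0.9 -2.4] w 0.0356 t 35.75 TILT -0.0094
```

>>> jog_arm([
  [[0, 0.03, 0], 0.05],
  [[0, 0.08, 0], 0.1],
  [[0, 0.14, 0], 0.15],
  [[0, 0.19, 0], 0.21],
  [[0, 0.22, 0], 0.265],
])

```text
time: 36.38
eef_pos: [0.5069, 0.0065, 0.1661]
eef_rot: [3.136, 0.002, 2.072]
ft_force: [0.3, -0.7, -3.0]
gripper_width: 0.0359
```

```bash
python3 - <<'E'
from h import *
d(.5353,.1175,.165,70)
E
```

```text
delta [0.1674, 0.1565, 0.0027] turn 0.2705 | now [0.5069 0.0065 0.1661] yaw 118.69 rp [3.136e+00 2.000e-03] F [ 0.3 -0.7 -3. ] w 0.0359 t 36.38 TILT -0.0058
```

>>> jog_arm([
  [[0.04, 0.035, 0], 0.05],
  [[0.08, 0.075, 0], 0.1],
  [[0.12, 0.11, 0], 0.16],
  [[0.16, 0.15, 0], 0.22],
  [[0.167, 0.157, 0], 0.27],
])

```text
time: 37.0
eef_pos: [0.5344, 0.1188, 0.1637]
eef_rot: [3.14, -0.001, 1.22]
ft_force: [0.1, 0.1, -2.4]
gripper_width: 0.0357
```

```bash
python3 - <<'E'
from h import *
im=read_camera('scene')[:,:,::-1];crop('scene',270,180,160,150,5,'pics/t14.png',im)
d(.5353,.1175,.10,70)
E
```

```text
delta [-0.0019, 0.0023, 0.1275] turn -0.0022 | now [0.5344 0.1187 0.1637] yaw 69.61 rp [ 3.14e+00 -1.00e-03] F [ 0.2  0.3 -2.6] w 0.0358 t 37.05 TILT -0.0021
```

View pics/t14.png

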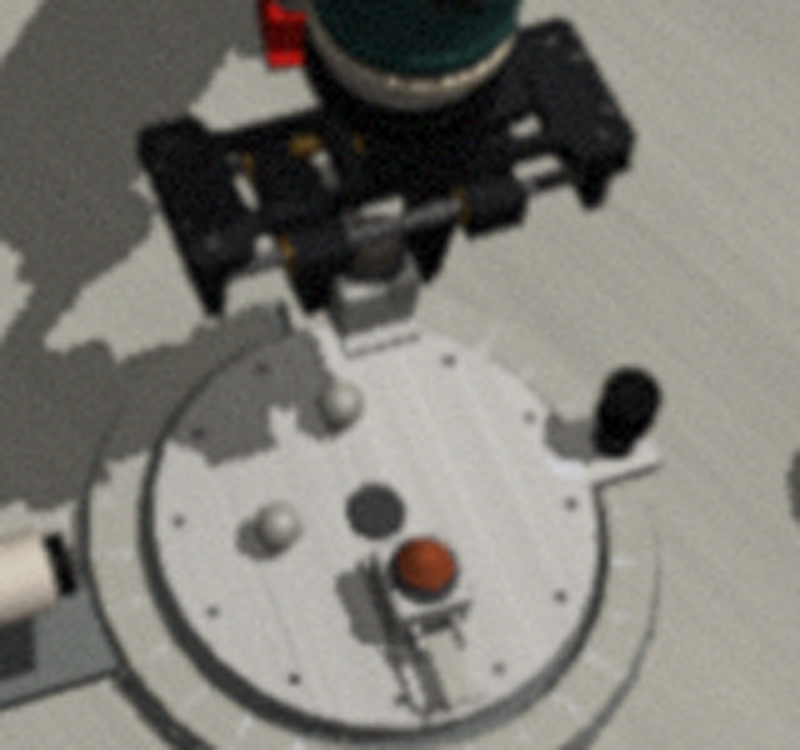

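```bash
python3 - <<'E'
from h import *
q=px2w('scene',[(270+347/5,180+356/5),(270+418/5,180+335/5)],.155);print(q.round(4))
p=np.array([.5344,.1187]);y=np.radians(69.6)
m=q.mean(0)[:2]-p;print('along70',m@[np.cos(y),np.sin(y)],'perp',m@[-np.sin(y),np.cos(y)], np.linalg.norm(q[0]-q[1]))
E
```

```text
[[0.5593 0.1409 0.155 ]
 [0.5285 0.1521 0.155 ]]
along70 0.029380783911733967 perp 0.00077457528260922 0.03274586539179667
```

>>> jog_arm([
  [[-0.002, 0.002, 0.04], -0.002],
  [[-0.002, 0.002, 0.08], -0.002],
  [[-0.002, 0.002, 0.12], -0.002],
  [[-0.002, 0.002, 0.13], -0.002],
  [[-0.002, 0.002, 0.134], -0.002],
])

```text
time: 37.67
eef_pos: [0.5345, 0.1172, 0.0958]
eef_rot: [3.141, -0.0, 1.222]
ft_force: [0.4, -0.2, -2.5]
gripper_width: 0.0358
```

```bash
python3 - <<'E'
from h import *
d(.5355,.118,.065,70)
E
```

```text
delta [0.0023, 0.0013, 0.0616] turn 0.0 | now [0.5345 0.1172 0.0958] yaw 70.01 rp [ 3.141 -0.   ] F [ 0.4 -0.2 -2.5] w 0.0358 t 37.67 TILT -0.0002
```

>>> jog_arm([
  [[0, 0.001, 0.02], 0],
  [[0, 0.001, 0.035], 0],
  [[0, 0.001, 0.045], 0],
  [[0, 0.001, 0.055], 0],
  [[0, 0.001, 0.06], 0],
])

```text
time: 38.3
eef_pos: [0.5347, 0.1171, 0.0655]
eef_rot: [-3.141, -0.0, 1.222]
ft_force: [-1.3, 0.5, -0.2]
gripper_width: 0.0357
```

>>> jog_arm([
  [[0, 0, 0.01], 0],
  [[0, 0, 0.02], 0],
  [[0, 0, 0.03], 0],
  [[0, 0, 0.036], 0],
  [[0, 0, 0.038], 0],
])

```text
time: 38.92
eef_pos: [0.5352, 0.117, 0.0473]
eef_rot: [3.141, -0.0, 1.222]
ft_force: [-2.6, -0.5, 7.6]
gripper_width: 0.0353
```

>>> jog_arm([
  [[0, 0, 0], 0],
  [[0, 0, 0], 0],
  [[0, 0, -0.02], 0],
  [[0, 0, -0.1], 0],
  [[0, 0, -0.16], 0],
], fingers=0.2)

```text
time: 39.55
eef_pos: [0.5357, 0.1171, 0.1292]
eef_rot: [3.14, -0.001, 1.222]
ft_force: [0.7, 0.8, -0.1]
gripper_width: 0.0528
```

```bash
python3 - <<'E'
from h import *
d(.5189,.0728,.115,70)
E
```

```text
delta [-0.0948, -0.0013, 0.0283] turn 0.0001 | now [0.5357 0.1171 0.1292] yaw 70.02 rp [ 3.14e+00 -1.00e-03] F [ 0.7  0.8 -0.1] w 0.0528 t 39.55 TILT -0.0016
```

>>> jog_arm([
  [[-0.03, 0, 0], 0],
  [[-0.06, -0.001, 0], 0],
  [[-0.09, -0.001, 0], 0],
  [[-0.095, -0.001, 0.01], 0],
  [[-0.095, -0.001, 0.02], 0],
], fingers=-1, grip_force=10)

```text
time: 40.17
eef_pos: [0.5184, 0.0722, 0.1181]
eef_rot: [3.141, -0.0, 1.221]
ft_force: [-0.1, 0.2, -0.7]
gripper_width: 0.0051
```

```bash
python3 - <<'E'
from h import *
im=read_camera('scene')[:,:,::-1];crop('scene',270,180,160,150,5,'pics/t15.png',im)
d(.5189,.0728,.058,70)
E
```

```text
delta [0.0012, 0.0013, 0.1189] turn -0.0 | now [0.5181 0.0724 0.1174] yaw 69.99 rp [-3.141 -0.   ] F [-0.  -0.2 -0.3] w 0.0015 t 40.23 TILT 0.0006
```

View pics/t15.png

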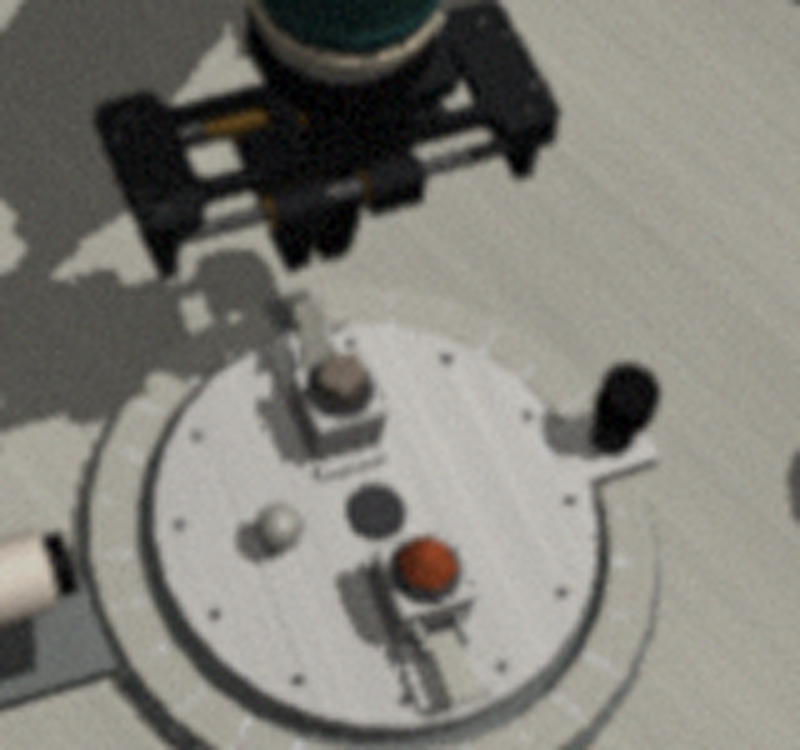

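Carrier 2 is home on ball 1 (stone at crop 340,378). Press its lever.

>>> jog_arm([
  [[0.001, 0.001, 0.03], 0],
  [[0.001, 0.001, 0.06], 0],
  [[0.001, 0.001, 0.085], 0],
  [[0.001, 0.001, 0.1], 0],
  [[0.001, 0.001, 0.107], 0],
])

```text
time: 40.85
eef_pos: [0.5182, 0.0729, 0.063]
eef_rot: [-3.14, 0.0, 1.222]
ft_force: [-0.6, -0.3, 1.7]
gripper_width: 0.0008
```

>>> jog_arm([
  [[0, 0, 0.005], 0],
  [[0, 0, 0.01], 0],
  [[0, 0, 0.014], 0],
  [[0, 0, 0.016], 0],
  [[0, 0, 0.016], 0],
])

```text
time: 41.48
eef_pos: [0.5191, 0.0728, 0.0583]
eef_rot: [-3.141, 0.0, 1.222]
ft_force: [-8.8, -2.9, 21.0]
gripper_width: 0.0001
```

>>> jog_arm([
  [[0, 0, -0.02], 0],
  [[0, 0, -0.08], 0],
  [[0, 0, -0.16], 0],
  [[0, 0, -0.22], 0],
  [[0, 0, -0.23], 0],
], fingers=0.35)

```text
time: 42.1
eef_pos: [0.5211, 0.0732, 0.176]
eef_rot: [3.137, -0.002, 1.222]
ft_force: [0.5, -0.8, -0.5]
gripper_width: 0.0486
```

```bash
python3 - <<'E'
from h import *
d(.625,-.103,.12,13)
E
```

```text
delta [-0.2605, 0.3152, 0.1127] turn 0.3168 | now [0.5211 0.0732 0.176 ] yaw 70.02 rp [ 3.137e+00 -2.000e-03] F [ 0.5 -0.8 -0.5] w 0.0486 t 42.1 TILT -0.0047
```

>>> jog_arm([
  [[-0.06, 0.07, 0], 0.055],
  [[-0.13, 0.155, 0], 0.11],
  [[-0.2, 0.24, 0.03], 0.17],
  [[-0.25, 0.3, 0.08], 0.23],
  [[-0.26, 0.315, 0.1], 0.285],
])

```text
time: 42.72
eef_pos: [0.624, -0.1047, 0.1224]
eef_rot: [-3.14, -0.001, 0.318]
ft_force: [-1.0, 0.3, -0.9]
gripper_width: 0.0598
```

```bash
python3 - <<'E'
from h import *
im=read_camera('scene')[:,:,::-1];crop('scene',200,150,130,110,6,'pics/t16.png',im)
d(.625,-.103,.07,13)
E
```

```text
delta [0.0037, -0.0019, 0.1027] turn 0.0276 | now [ 0.6236 -0.1046  0.1214] yaw 17.97 rp [-3.14  0.  ] F [ 0.4 -0.  -0.7] w 0.0596 t 42.77 TILT 0.0012
```

View pics/t16.png

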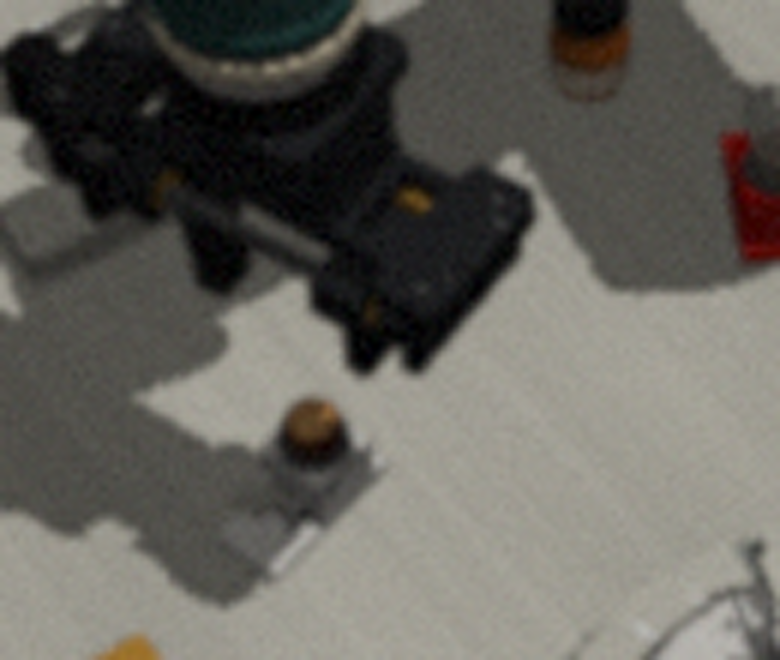

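>>> jog_arm([
  [[0.004, -0.002, 0.05], 0.028],
  [[0.004, -0.002, 0.11], 0.028],
  [[0.004, -0.002, 0.17], 0.028],
  [[0.004, -0.002, 0.21], 0.028],
  [[0.004, -0.002, 0.222], 0.028],
])

```text
time: 43.4
eef_pos: [0.6235, -0.1021, 0.0083]
eef_rot: [-3.138, 0.003, 0.227]
ft_force: [-0.2, -0.3, -0.2]
gripper_width: 0.0598
```

>>> jog_arm([
  [[0, 0, 0], 0],
  [[0, 0, 0], 0],
  [[0, 0, 0], 0],
  [[0, 0, 0], 0],
  [[0, 0, 0], 0],
], fingers=-1, grip_force=30)

```text
time: 44.02
eef_pos: [0.6246, -0.1023, 0.0096]
eef_rot: [-3.139, 0.002, 0.227]
ft_force: [0.4, 0.1, 4.5]
gripper_width: 0.0359
```

>>> jog_arm([
  [[0, 0, -0.04], 0],
  [[0, 0, -0.12], 0],
  [[0, 0, -0.22], 0],
  [[0, 0, -0.29], 0],
  [[0, 0, -0.31], 0],
])

```text
time: 44.65
eef_pos: [0.6265, -0.103, 0.1684]
eef_rot: [-3.141, -0.004, 0.227]
ft_force: [-0.2, -0.1, -2.8]
gripper_width: 0.0358
```

```bash
python3 - <<'E'
from h import *
d(.6,.1485,.165,-20)
E
```

```text
delta [0.0615, -0.5021, 0.0071] turn 0.1833 | now [ 0.6265 -0.103   0.1684] yaw 13.0 rp [-3.141 -0.004] F [-0.2 -0.1 -2.8] w 0.0358 t 44.65 TILT -0.0032
```

>>> jog_arm([
  [[0.01, -0.08, 0], 0.04],
  [[0.025, -0.19, 0], 0.08],
  [[0.035, -0.3, 0], 0.12],
  [[0.05, -0.4, 0], 0.16],
  [[0.055, -0.45, 0], 0.183],
])

```text
time: 45.28
eef_pos: [0.6007, 0.1248, 0.1666]
eef_rot: [-3.141, 0.0, -0.349]
ft_force: [1.1, -0.2, -2.8]
gripper_width: 0.0359
```

```bash
python3 - <<'E'
from h import *
im=read_camera('scene')[:,:,::-1];crop('scene',230,170,160,150,5,'pics/t17.png',im)
d(.6,.1485,.1,-20)
E
```

```text
delta [-0.0152, -0.0399, 0.1333] turn -0.0003 | now [0.6003 0.127  0.1666] yaw -20.05 rp [-3.139e+00  1.000e-03] F [ 0.4  1.6 -1.9] w 0.0355 t 45.33 TILT 0.0
```

View pics/t17.png

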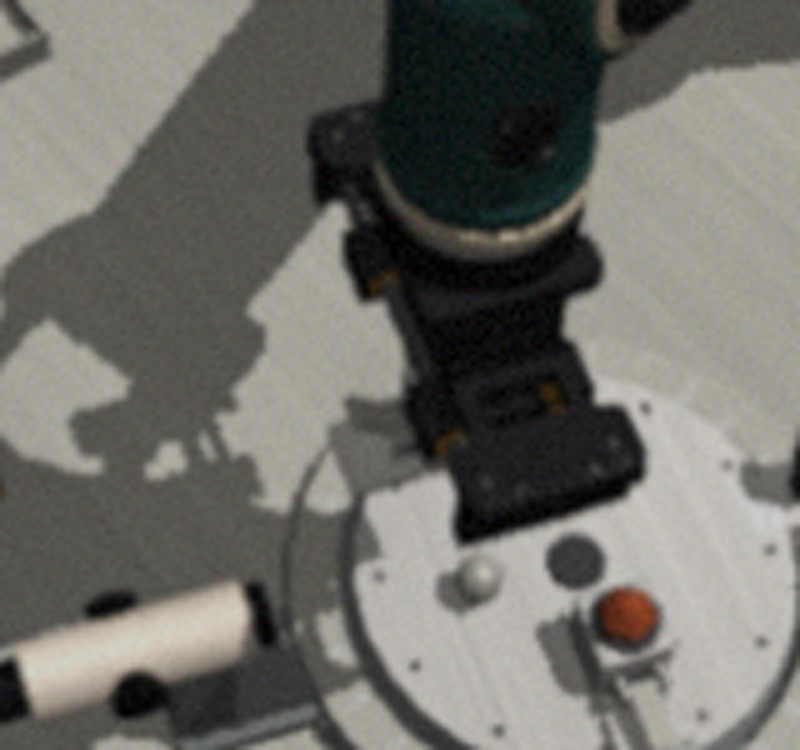

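>>> jog_arm([
  [[-0.005, -0.02, 0.02], 0],
  [[-0.012, -0.035, 0.05], 0],
  [[-0.015, -0.04, 0.09], 0],
  [[-0.015, -0.04, 0.12], 0],
  [[-0.015, -0.04, 0.13], 0],
])

```text
time: 45.95
eef_pos: [0.5989, 0.1477, 0.0993]
eef_rot: [-3.141, 0.004, -0.351]
ft_force: [-0.6, -0.6, -1.3]
gripper_width: 0.036
```

```bash
python3 - <<'E'
from h import *
im=read_camera('top')[:,:,::-1];crop('top',150,150,110,100,6,'pics/t18.png',im)
d(.6,.1485,.065,-20)
E
```

```text
delta [0.0014, -0.002, 0.0691] turn -0.0005 | now [0.5991 0.1477 0.0996] yaw -20.09 rp [-3.141  0.004] F [-0.3 -0.5 -3.4] w 0.0359 t 46.0 TILT 0.0028
```

View pics/t18.png

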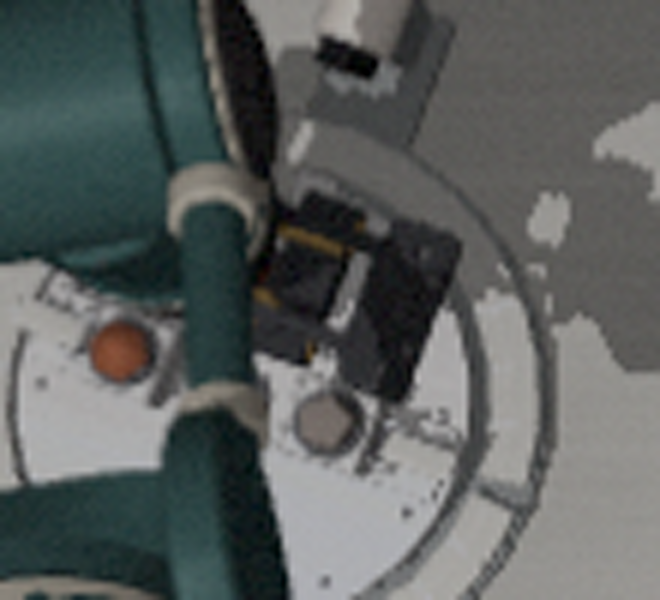

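>>> jog_arm([
  [[0.001, -0.002, 0.02], 0],
  [[0.001, -0.002, 0.035], 0],
  [[0.001, -0.002, 0.05], 0],
  [[0.001, -0.002, 0.062], 0],
  [[0.001, -0.002, 0.066], 0],
])

```text
time: 46.62
eef_pos: [0.5995, 0.1486, 0.066]
eef_rot: [-3.141, 0.005, -0.351]
ft_force: [0.2, -0.6, -2.2]
gripper_width: 0.0356
```

>>> jog_arm([
  [[0, 0, 0.01], 0],
  [[0, 0, 0.02], 0],
  [[0, 0, 0.03], 0],
  [[0, 0, 0.038], 0],
  [[0, 0, 0.041], 0],
])

```text
time: 47.25
eef_pos: [0.5992, 0.1485, 0.0455]
eef_rot: [-3.141, 0.005, -0.351]
ft_force: [-3.6, -0.3, 4.9]
gripper_width: 0.0361
```

>>> jog_arm([
  [[0, 0, 0], 0],
  [[0, 0, 0], 0],
  [[0, 0, -0.02], 0],
  [[0, 0, -0.1], 0],
  [[0, 0, -0.16], 0],
], fingers=0.2)

```text
time: 47.88
eef_pos: [0.6003, 0.1485, 0.1278]
eef_rot: [-3.14, 0.004, -0.35]
ft_force: [-0.4, 0.1, -0.0]
gripper_width: 0.0532
```

```bash
python3 - <<'E'
from h import *
d(.6458,.132,.115,-20)
E
```

```text
delta [0.0968, -0.0002, 0.0253] turn -0.0004 | now [0.6003 0.1485 0.1278] yaw -20.08 rp [-3.14   0.004] F [-0.4  0.1 -0. ] w 0.0532 t 47.88 TILT 0.0024
```

>>> jog_arm([
  [[0.03, 0, 0], 0],
  [[0.06, 0, 0], 0],
  [[0.09, 0, 0], 0],
  [[0.097, 0, 0.01], 0],
  [[0.097, 0, 0.02], 0],
], fingers=-1, grip_force=10)

```text
time: 48.5
eef_pos: [0.6454, 0.1315, 0.1159]
eef_rot: [-3.142, 0.006, -0.351]
ft_force: [-1.0, 0.1, -0.1]
gripper_width: 0.0051
```

```bash
python3 - <<'E'
from h import *
im=read_camera('scene')[:,:,::-1];crop('scene',270,200,140,120,5,'pics/t19.png',im)
d(.6458,.132,.058,-20)
E
```

```text
delta [0.0027, -0.0017, 0.1144] turn -0.0006 | now [0.6446 0.1316 0.1152] yaw -20.1 rp [3.141 0.007] F [ 0.3  0.6 -0.1] w 0.0012 t 48.55 TILT 0.0061
```

View pics/t19.png

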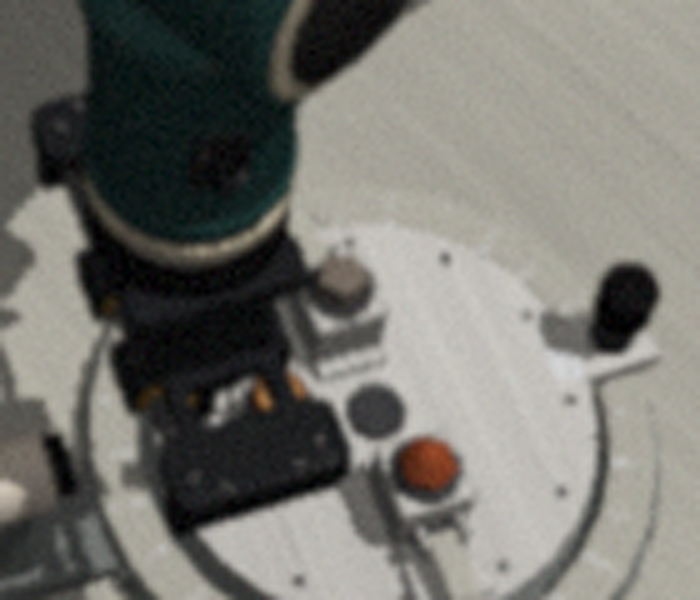

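>>> jog_arm([
  [[0.003, -0.002, 0.03], 0],
  [[0.003, -0.002, 0.06], 0],
  [[0.003, -0.002, 0.085], 0],
  [[0.003, -0.002, 0.098], 0],
  [[0.003, -0.002, 0.103], 0],
])

```text
time: 49.18
eef_pos: [0.6454, 0.1321, 0.0628]
eef_rot: [3.14, 0.008, -0.351]
ft_force: [0.2, -0.4, 1.5]
gripper_width: 0.0003
```

>>> jog_arm([
  [[0, 0, 0.005], 0],
  [[0, 0, 0.01], 0],
  [[0, 0, 0.014], 0],
  [[0, 0, 0.015], 0],
  [[0, 0, 0.015], 0],
])

```text
time: 49.8
eef_pos: [0.6454, 0.1324, 0.0585]
eef_rot: [3.141, 0.008, -0.351]
ft_force: [-6.9, -1.5, 16.3]
gripper_width: 0.0004
```

>>> jog_arm([
  [[0, 0, -0.02], 0],
  [[0, 0, -0.08], 0],
  [[0, 0, -0.16], 0],
  [[0, 0, -0.22], 0],
  [[0, 0, -0.23], 0],
], fingers=0.2)

```text
time: 50.42
eef_pos: [0.6477, 0.1325, 0.1763]
eef_rot: [-3.14, 0.004, -0.351]
ft_force: [0.1, 0.3, -0.5]
gripper_width: 0.0485
```

```bash
python3 - <<'E'
from h import *
d(.4382,.2076,.16,0)
E
```

```text
delta [-0.445, 0.003, 0.0344] turn -0.1116 | now [0.6477 0.1325 0.1763] yaw -20.09 rp [-3.14   0.004] F [ 0.1  0.3 -0.5] w 0.0485 t 50.42 TILT 0.0028
```

>>> jog_arm([
  [[-0.07, 0, 0], -0.02],
  [[-0.18, 0.001, 0], -0.05],
  [[-0.29, 0.002, 0], -0.08],
  [[-0.4, 0.003, 0], -0.11],
  [[-0.445, 0.003, 0.01], -0.112],
])

```text
time: 51.05
eef_pos: [0.435, 0.2077, 0.1705]
eef_rot: [-3.14, 0.006, 0.003]
ft_force: [0.5, 0.4, -0.2]
gripper_width: 0.0525
```

```bash
python3 - <<'E'
from h import *
im=read_camera('scene')[:,:,::-1];crop('scene',270,200,140,120,5,'pics/t20.png',im)
im=read_camera('top')[:,:,::-1];crop('top',130,150,140,120,5,'pics/t21.png',im)
d(.4382,.2076,.1,0)
E
```

```text
delta [0.0061, 0.0002, 0.1406] turn 0.0007 | now [0.4356 0.2076 0.1703] yaw 0.13 rp [-3.14   0.006] F [ 0.4 -1.  -0.3] w 0.0529 t 51.15 TILT 0.0052
```

View pics/t20.png

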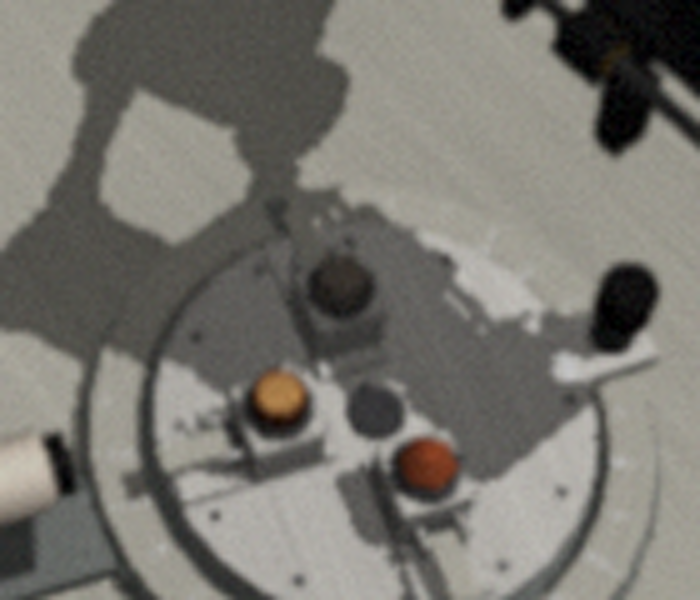

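View pics/t21.png

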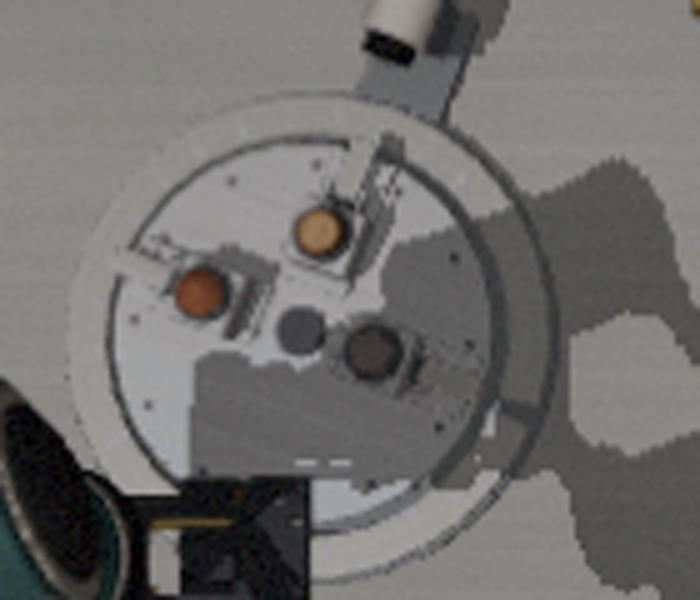

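>>> jog_arm([
  [[0.006, 0, 0.06], 0],
  [[0.006, 0, 0.12], 0],
  [[0.006, 0, 0.18], 0],
  [[0.006, 0, 0.215], 0],
  [[0.006, 0, 0.224], 0],
])

```text
time: 51.78
eef_pos: [0.4379, 0.2072, 0.0569]
eef_rot: [-3.141, 0.008, 0.001]
ft_force: [-0.9, -0.2, 0.5]
gripper_width: 0.0527
```

>>> jog_arm([
  [[0, 0, 0], 0],
  [[0, 0, 0], 0],
  [[0, 0, 0], 0],
  [[0, 0, 0], 0],
  [[0, 0, 0], 0],
], fingers=-1, grip_force=30)

```text
time: 52.4
eef_pos: [0.4388, 0.2075, 0.0579]
eef_rot: [-3.14, 0.006, 0.001]
ft_force: [1.0, -1.9, 4.0]
gripper_width: 0.0269
```

```bash
python3 - <<'E'
from h import *
d(.4382,.2076,.07,0)
im=read_camera('scene')[:,:,::-1];crop('scene',330,200,120,100,6,'pics/t22.png',im)
E
```

```text
delta [-0.0014, -0.0002, -0.0243] turn 0.0004 | now [0.4388 0.2075 0.0579] yaw 0.08 rp [-3.14   0.006] F [ 1.  -1.9  4. ] w 0.0269 t 52.4 TILT 0.0054
```

View pics/t22.png

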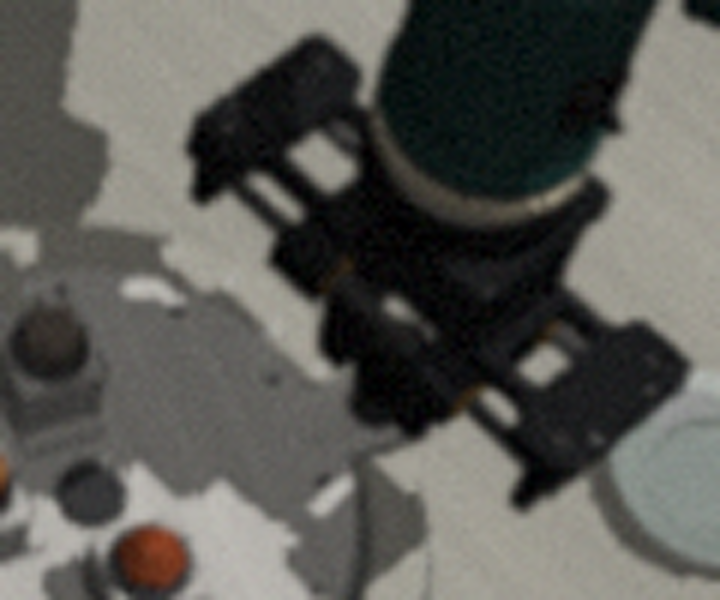

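>>> jog_arm([
  [[0, 0, -0.006], 0],
  [[0, 0, -0.012], 0],
  [[0, 0, -0.018], 0],
  [[0, 0, -0.024], 0],
  [[0, 0, -0.024], 0],
])

```text
time: 53.08
eef_pos: [0.4387, 0.2074, 0.0698]
eef_rot: [-3.141, 0.007, 0.001]
ft_force: [2.5, -0.6, -4.7]
gripper_width: 0.0271
```

```bash
cat > arc.py <<'E'
from h import *
import sys
# args: total angle now->list; knob arc about C from measured TCP
C=np.array([.5528,.1659]);s=state();p=s['eef_pos'];M=R.from_euler('xyz',s['eef_rot']).as_matrix()
v=p[:2]-C;print('r',np.linalg.norm(v),'ang',np.degrees(np.arctan2(v[1],v[0]))%360)
step=float(sys.argv[1]);zt=float(sys.argv[2]); out=[]
a0=np.arctan2(v[1],v[0]);r0=np.linalg.norm(v)
for k in range(1,6):
    a=a0+np.radians(step*k);r=r0+(.122-r0)*k/5
    P=np.array([C[0]+r*np.cos(a),C[1]+r*np.sin(a),p[2]+(zt-p[2])*k/5])
    out.append([(M.T@(P-p)/.5).round(3).tolist(),round(-step*k/180,3)])
print(out);d(0,0,0,0)
E
python3 arc.py 4.5 .071
```

```text
r 0.12135882739348923 ang 160.02180182396452
[[[-0.006, 0.018, -0.0], -0.025], [[-0.011, 0.037, -0.001], -0.05], [[-0.014, 0.055, -0.001], -0.075], [[-0.016, 0.074, -0.002], -0.1], [[-0.016, 0.094, -0.002], -0.125]]
delta [-0.8771, 0.4137, 0.1451] turn 0.0004 | now [0.4387 0.2074 0.0698] yaw 0.07 rp [-3.141  0.007] F [ 2.5 -0.6 -4.7] w 0.0271 t 53.08 TILT 0.0058
```

>>> jog_arm([
  [[-0.006, 0.018, 0], -0.025],
  [[-0.011, 0.037, -0.001], -0.05],
  [[-0.014, 0.055, -0.001], -0.075],
  [[-0.016, 0.074, -0.002], -0.1],
  [[-0.016, 0.094, -0.002], -0.125],
])

```text
time: 53.7
eef_pos: [0.4316, 0.1606, 0.0711]
eef_rot: [-3.138, 0.004, 0.397]
ft_force: [4.6, 0.7, -5.0]
gripper_width: 0.0267
```

```bash
python3 arc.py 4.5 .0705
```

```text
r 0.12135171288979692 ang 182.51225856458592
[[[-0.006, 0.018, 0.0], -0.025], [[-0.011, 0.037, 0.0], -0.05], [[-0.014, 0.055, 0.001], -0.075], [[-0.016, 0.074, 0.001], -0.1], [[-0.016, 0.094, 0.001], -0.125]]
delta [-0.9197, -0.0367, 0.1457] turn 0.1263 | now [0.4316 0.1606 0.0711] yaw 22.73 rp [-3.138  0.004] F [ 4.6  0.7 -5. ] w 0.0267 t 53.7 TILT 0.0039
```

>>> jog_arm([
  [[-0.006, 0.018, 0], -0.025],
  [[-0.01, 0.037, 0], -0.05],
  [[-0.013, 0.055, 0.001], -0.075],
  [[-0.014, 0.074, 0.001], -0.1],
  [[-0.014, 0.093, 0.001], -0.125],
])

```text
time: 54.32
eef_pos: [0.4429, 0.1153, 0.0703]
eef_rot: [-3.136, 0.001, 0.792]
ft_force: [2.8, 1.7, -5.5]
gripper_width: 0.0273
```

```bash
sed -i 's/(.122-r0)/(.121-r0)/' arc.py; python3 arc.py 4.5 .0705
```

```text
r 0.12095976899715245 ang 204.74740935893593
[[[-0.006, 0.018, -0.0], -0.025], [[-0.011, 0.036, -0.0], -0.05], [[-0.014, 0.055, -0.001], -0.075], [[-0.015, 0.074, -0.001], -0.1], [[-0.015, 0.093, -0.001], -0.125]]
delta [-0.7863, -0.4675, 0.1443] turn 0.252 | now [0.4429 0.1153 0.0703] yaw 45.36 rp [-3.136e+00  1.000e-03] F [ 2.8  1.7 -5.5] w 0.0273 t 54.33 TILT 0.0043
```

>>> jog_arm([
  [[-0.006, 0.018, 0], -0.025],
  [[-0.011, 0.036, 0], -0.05],
  [[-0.014, 0.055, -0.001], -0.075],
  [[-0.015, 0.074, -0.001], -0.1],
  [[-0.015, 0.093, -0.001], -0.125],
])

```text
time: 54.95
eef_pos: [0.4706, 0.0778, 0.0703]
eef_rot: [-3.135, -0.002, 1.186]
ft_force: [2.6, 3.4, -5.1]
gripper_width: 0.0273
```

```bash
python3 arc.py 4.5 .0705
```

```text
r 0.12045735641474772 ang 226.98459000918567
[[[-0.006, 0.018, -0.0], -0.025], [[-0.011, 0.036, -0.0], -0.05], [[-0.015, 0.055, -0.001], -0.075], [[-0.017, 0.074, -0.001], -0.1], [[-0.017, 0.093, -0.001], -0.125]]
delta [-0.4978, -0.8131, 0.145] turn 0.3776 | now [0.4706 0.0778 0.0703] yaw 67.96 rp [-3.135e+00 -2.000e-03] F [ 2.6  3.4 -5.1] w 0.0273 t 54.95 TILT 0.0049
```

```bash
sed -i 's/(.121-r0)/(.1205-r0)/' arc.py; python3 arc.py 4.6 .0700|head -2
```

```text
r 0.12045735641474772 ang 226.98459000918567
[[[-0.006, 0.018, -0.0], -0.026], [[-0.011, 0.037, -0.0], -0.051], [[-0.014, 0.056, 0.0], -0.077], [[-0.016, 0.075, 0.0], -0.102], [[-0.016, 0.095, 0.0], -0.128]]
```

>>> jog_arm([
  [[-0.006, 0.018, 0], -0.026],
  [[-0.011, 0.037, 0], -0.051],
  [[-0.014, 0.056, 0], -0.077],
  [[-0.016, 0.075, 0], -0.102],
  [[-0.016, 0.095, 0], -0.128],
])

```text
time: 55.58
eef_pos: [0.5113, 0.0535, 0.0696]
eef_rot: [-3.135, -0.007, 1.59]
ft_force: [1.5, 3.9, -4.0]
gripper_width: 0.0271
```

```bash
python3 arc.py 0.05 .0585
python3 - <<'E'
from h import *
im=read_camera('scene')[:,:,::-1];crop('scene',270,180,140,120,5,'pics/t23.png',im)
im=read_camera('top')[:,:,::-1];crop('top',130,150,140,120,5,'pics/t24.png',im)
E
```

```text
r 0.1198407864113913 ang 249.74520393086323
[[[-0.0, 0.0, 0.004], -0.0], [[-0.001, 0.0, 0.009], -0.001], [[-0.001, 0.0, 0.013], -0.001], [[-0.001, 0.001, 0.018], -0.001], [[-0.002, 0.001, 0.022], -0.001]]
delta [-0.0884, -1.0236, 0.1451] turn 0.5061 | now [0.5113 0.0535 0.0696] yaw 91.09 rp [-3.135 -0.007] F [ 1.5  3.9 -4. ] w 0.0271 t 55.58 TILT 0.0062
```

View pics/t23.png

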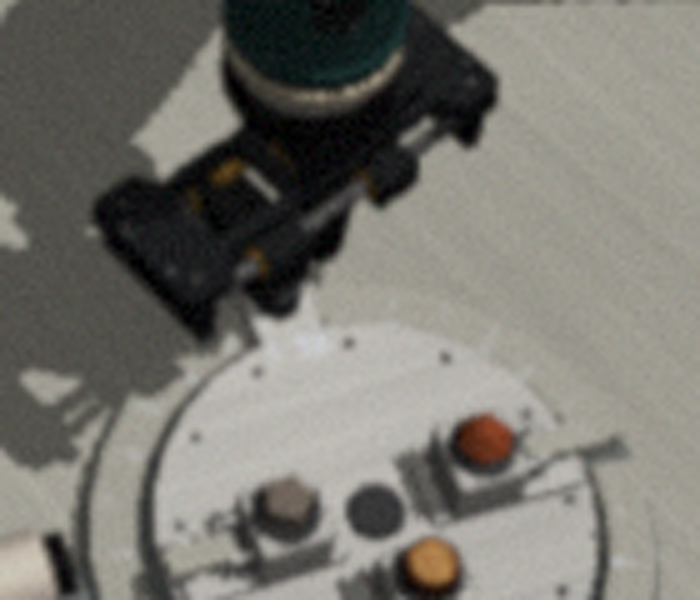

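View pics/t24.png

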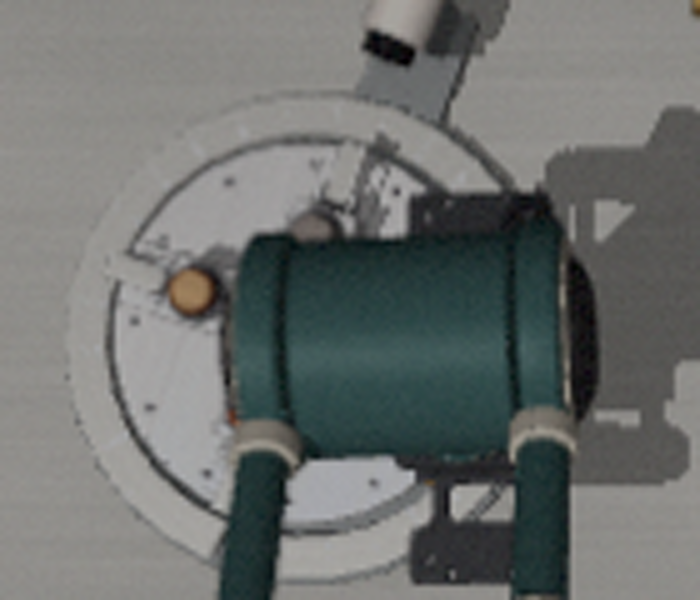

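```bash
python3 - <<'E'
import numpy as np
from scipy.optimize import least_squares
P=np.array([(.4387,.2074),(.4316,.1606),(.4429,.1153),(.4706,.0778),(.5113,.0535)])
f=least_squares(lambda c:np.hypot(*(P-c[:2]).T)-c[2],[.5528,.1659,.121]);print(f.x,f.fun)
for C in (f.x[:2],(.5528,.1659),least_squares(lambda c:np.hypot(*(P-c).T)-.122,[.5528,.1659]).x):
    a=np.degrees(np.arctan2(*(P-C).T[::-1]));print(C,(a-a[0])%360)
E
```

```text
[0.55115836 0.16636587 0.11970521] [ 5.62238339e-06 -7.89236461e-06 -7.26946940e-06  1.76541150e-05
 -8.11331358e-06]
[0.55115836 0.16636587] [ 0.         22.80719025 45.29958511 67.75691262 90.59558477]
(0.5528, 0.1659) [ 0.         22.49105159 44.70935894 66.97134236 89.72213099]
[0.55354212 0.16749012] [ 0.         22.39729457 44.41668863 66.40182644 88.82978983]
```

>>> jog_arm([
  [[0, 0, 0.004], 0],
  [[0, 0, 0.009], 0],
  [[-0.001, 0, 0.013], 0],
  [[-0.001, 0, 0.018], 0],
  [[-0.001, 0, 0.022], 0],
])

```text
time: 56.3
eef_pos: [0.5113, 0.0534, 0.0588]
eef_rot: [-3.135, -0.007, 1.587]
ft_force: [-2.0, 4.9, 0.4]
gripper_width: 0.027
```

```bash
python3 arc.py 0.05 .0585|tail -1
```

```text
delta [-0.0911, -1.0233, 0.1241] turn 0.5052 | now [0.5113 0.0534 0.0588] yaw 90.93 rp [-3.135 -0.007] F [-2.   4.9  0.4] w 0.027 t 56.3 TILT 0.0067
```

>>> jog_arm([
  [[0, 0, 0], 0],
  [[0, 0, 0], 0],
  [[0, 0, 0], 0],
  [[0, 0, 0], 0],
  [[0, 0, 0], 0],
], fingers=0.2)

```text
time: 56.92
eef_pos: [0.5114, 0.0533, 0.0589]
eef_rot: [-3.135, -0.007, 1.587]
ft_force: [0.3, -0.1, 0.7]
gripper_width: 0.0529
```

>>> jog_arm([
  [[0, 0, -0.03], 0],
  [[0, 0, -0.12], 0],
  [[0, 0, -0.22], 0],
  [[0, 0, -0.3], 0],
  [[0, 0, -0.32], 0],
])

```text
time: 57.55
eef_pos: [0.5147, 0.0523, 0.2235]
eef_rot: [3.141, -0.007, 1.587]
ft_force: [0.4, 1.0, -0.1]
gripper_width: 0.053
```

```bash
python3 arc.py 0.05 .0585|tail -1
```

```text
delta [-0.0913, -1.0314, 0.4456] turn 0.5051 | now [0.5147 0.0523 0.2235] yaw 90.92 rp [ 3.141 -0.007] F [ 0.4  1.  -0.1] w 0.053 t 57.55 TILT -0.001
```

Move clear (toward −y, away from objects, high) and look.

>>> jog_arm([
  [[-0.05, -0.02, -0.02], 0],
  [[-0.14, -0.06, -0.05], 0],
  [[-0.24, -0.1, -0.08], 0],
  [[-0.33, -0.14, -0.1], 0],
  [[-0.36, -0.15, -0.1], 0],
])

```text
time: 58.18
eef_pos: [0.4416, -0.131, 0.2722]
eef_rot: [3.141, -0.007, 1.584]
ft_force: [0.4, 0.1, -0.4]
gripper_width: 0.0528
```

```bash
python3 - <<'E'
from h import *
im=read_camera('scene')[:,:,::-1];cv2.imwrite('pics/sF.png',im);crop('scene',270,200,150,130,5,'pics/t25.png',im)
im=read_camera('top')[:,:,::-1];cv2.imwrite('pics/tF.png',im);crop('top',130,150,140,120,5,'pics/t26.png',im)
E
```

```text
(no output)
```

View pics/t25.png

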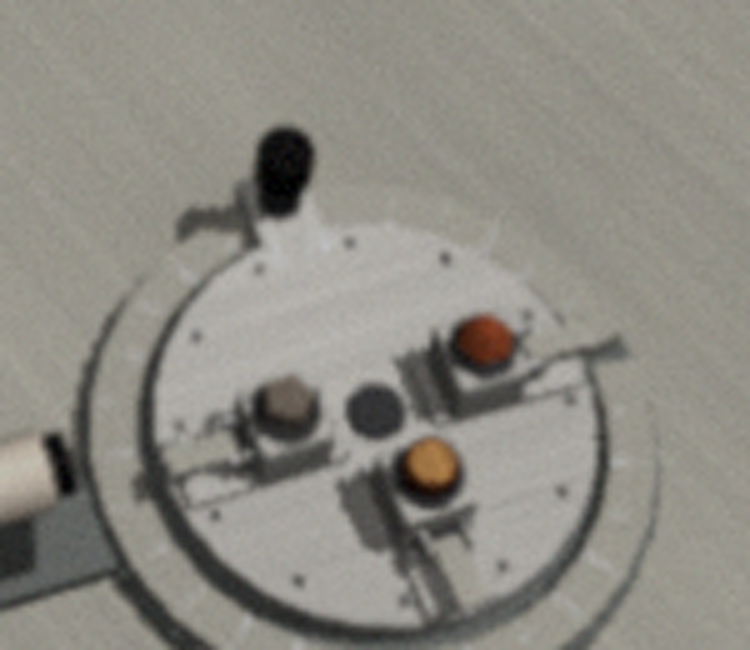

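View pics/t26.png

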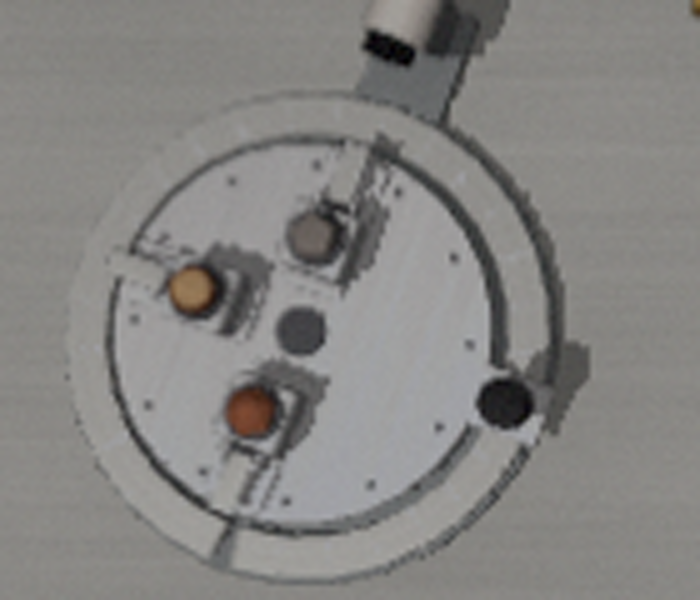

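View pics/tF.png

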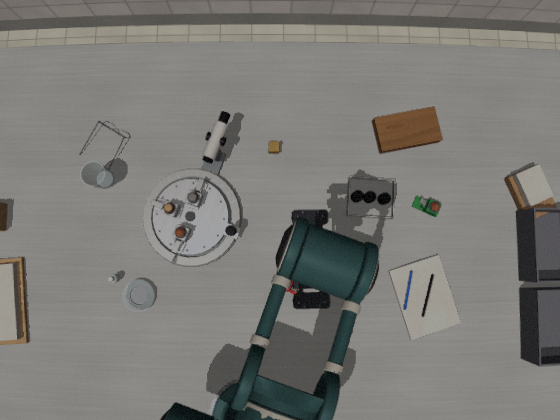

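```bash
python3 - <<'E'
from h import *
obs={}
for tag,f in (('start',{'top':'pics/top0.png','scene':'pics/scene0.png'}),('end',{'top':'pics/tF.png','scene':'pics/sF.png'})):
    roi={'start':{'top':(155,245,35,28),'scene':(380,248,32,32)},'end':{'top':(220,218,22,25),'scene':(315,220,30,28)}}[tag]
    o=[]
    for n in f:
        x,y,w,h=roi[n];im=cv2.imread(f[n])[y:y+h,x:x+w];m=(im.max(2)<45).astype(np.uint8)
        k,l,st,c=cv2.connectedComponentsWithStats(m);i=1+st[1:,4].argmax();o.append((n,c[i]+[x,y]));print(tag,n,st[i],c[i]+[x,y])
    print(tag,tri(o))
im=cv2.imread('pics/sF.png')
def cyl(a,dz):
    c=np.array([.5518,.1662])+.1215*np.array([np.cos(a),np.sin(a)]);t=np.linspace(0,2*np.pi,30)
    return [np.c_[c[0]+.014*np.cos(t),c[1]+.014*np.sin(t),np.full(30,z+dz)] for z in(.060,.085)]
a=np.radians(250)
A=[]
overlay('scene',im,cyl(a,0),s=10,x0=310,y0=215,w=38,h=40,out='/tmp/1.png');overlay('scene',im,cyl(a,.008),s=10,x0=310,y0=215,w=38,h=40,out='/tmp/2.png')
i0=cv2.imread('pics/scene0.png')
overlay('scene',i0,cyl(np.radians(160),0),s=10,x0=376,y0=242,w=38,h=40,out='/tmp/0.png')
cv2.imwrite('pics/k.png',cv2.resize(np.hstack([cv2.imread(f'/tmp/{j}.png') for j in (0,1,2)]),None,fx=.7,fy=.7))
E
```

```text
start top [10  9 13  9 83] [171.09638554 257.78313253]
start scene [  8   5  14  18 163] [394.42944785 261.17791411]
start (array([0.43763756, 0.20774544, 0.06805506]), np.float64(0.4603081281644563))
end top [ 6  8 11  9 77] [230.57142857 230.11688312]
end scene [  7   6  10  17 135] [326.08148148 233.65925926]
end (array([0.5112596 , 0.05146304, 0.06667424]), np.float64(0.13631583993765162))
```

View pics/k.png

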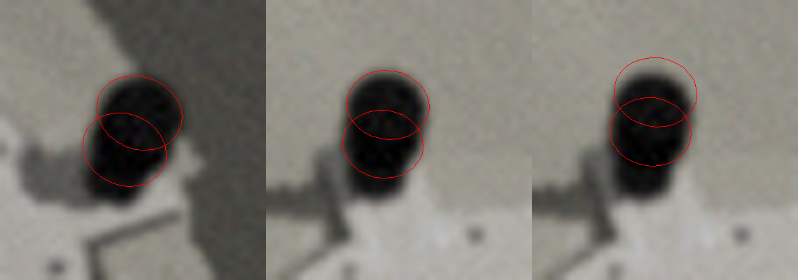

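```bash
python3 - <<'E'
from h import *
C=np.array([.5516,.1660])
for n,f,b in(('scene','pics/sF.png',(290,230,120,105)),('top','pics/tF.png',(140,165,105,105))):
    im=cv2.imread(f);L=[]
    for a in np.radians([340,70,160]):
        u=np.array([np.cos(a),np.sin(a)]);v=np.array([-u[1],u[0]])
        L.append(np.array([np.r_[C+r*u+w*v,.0585] for r,w in((.074,-.007),(.106,-.007),(.106,.007),(.074,.007))]))
    overlay(n,im,L,s=5,x0=b[0],y0=b[1],w=b[2],h=b[3],out=f'pics/lv_{n}.png')
E
```

```text
(no output)
```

View pics/lv_scene.png

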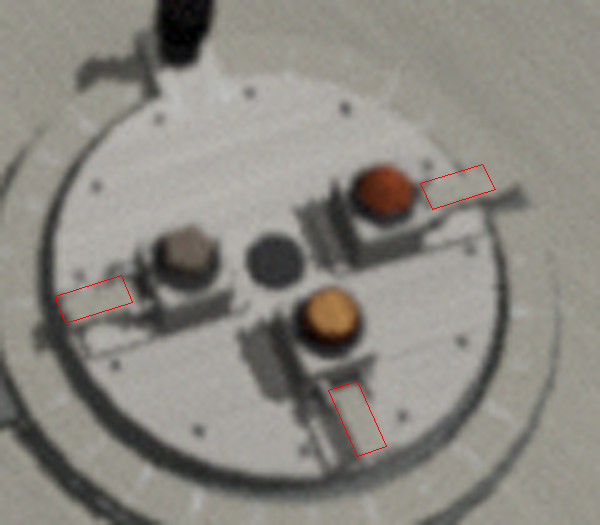

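View pics/lv_top.png

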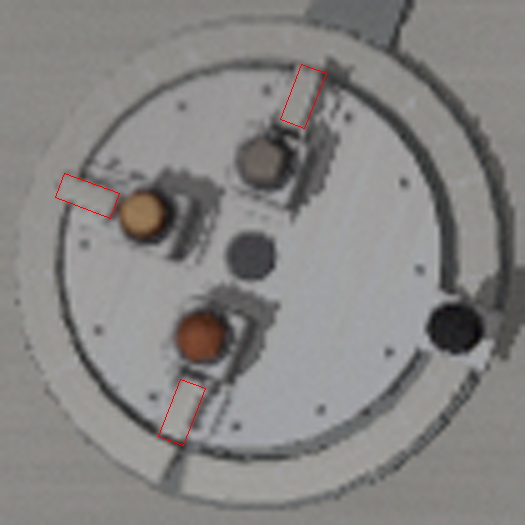

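```bash
python3 - <<'E'
from h import *
print(hand_in())
E
```

```text
the job is handed in; nothing more can be done
None
```

View pics/sF.png

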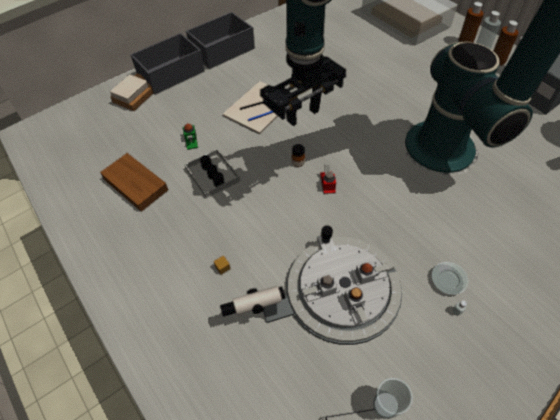

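The stage is ready for viewing, and I handed the job in at about 58 s. `hand_in()` gives no verdict, so what follows rests on my own last checks.

- **Caps:** all three dust caps stand in the steel tray. The tray itself sat a few millimetres from where I first saw it by the end.
- **Carriers:** all three were there, and each went fully home with its lever outward: the reddish stone on ball 3, the grey stone on ball 1 and the wood disc on ball 2.
- **Levers:** I pressed each one to its stop, where its top face was about 58.5 mm up (58.3 to 58.7 mm) under 10 to 21 N. In the final pictures all three match the outline of a lever pressed right down.
- **Turn:** only then did I lift the plunger, swing the stage a quarter turn anticlockwise and let the plunger down at the viewing notch.
- **Plunger:** both cameras together put the knob at the same height as at the start, 67 mm against 68 mm, so the pin is home and not riding on the ring. Three estimates of the turn angle differed, from 88.8° to 90.6°.
- **Jar, brass block and vial:** they stand where they were in the last pictures, and the red and green look-alikes were left alone.

The gripper's tilt drifted to about 3° during the cap moves. I corrected it before picking up any carrier.

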